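# Make up a rapid-test kit and a PCR kit

### The job

Make up two kits from the stock on the bench, in the two grey moulded kit trays. The loose rapid-test cassette, the little dropper bottle and the bench timer belong in the long three-bay tray; the PCR tube rack and the reagent bottle belong in the shorter two-bay tray. Seat each of them upright and flat on the floor of the bay made for its shape (cassette the right way up, either way round), knock nothing over, and leave the roll of tape and the beige dish where they lie.

Things in the scene. Friction and masses are not known exactly. Their poses are not given: they have to be found in the camera images.
- cassette: single white rapid-test cassette lying face up on the bench by itself (not one of the fixed sheet of cassettes at the far right): flat plastic case 31 x 69 x 7 mm, 14 g. Origin: centre of the underside; y along its length, x across its 31 mm width (grasp across x), z up.
- dropper: small white dropper bottle standing upright: body 22 mm in diameter up to 36 mm, cap about 14 mm in diameter from there to 61 mm, 30 g. Origin: centre of the underside; z up. Can be gripped by the body or the cap.
- timer: white bench timer with a red dial knob on top: square body 62 x 62 mm and 30 mm high, knob up to 46 mm, 90 g. Origin: centre of the underside; x and y square to its sides, z up. Grasp the body across two parallel sides.
- rack: beige PCR tube rack with rows of tiny white tubes on top: solid-walled box 58 x 86 mm and 36 mm high (tubes up to 43 mm), 90 g. Origin: centre of the underside; y along its 86 mm length, x across its 58 mm width (grasp across x), z up.
- bottle: clear reagent bottle with white label and blue cap, standing among the stock: body 44 mm in diameter up to 79 mm, neck and cap 22 mm in diameter from there to 119 mm, 120 g. Origin: centre of the underside; z up. (The bottles at the back of the bench, by the wall, are not part of the job.)
- test_tray: long grey tray, foot 106 x 222 mm, three bays at x 0: round well 31 mm wide for the dropper at y -82.5 mm, 40 (x) x 78 (y) mm bay for the cassette at y -20, 71 x 71 mm bay for the timer at y +62.5. Bay floors 6 mm, rims 18 mm above its underside; flat bays have 40 mm finger slots through both x walls at mid-length, down to the floor. Fixed. Origin: centre of underside, z up, y lengthwise.
- pcr_tray: shorter grey tray, foot 106 x 182 mm, two bays at x 0: round well 53 mm wide for the bottle at y -51.5 mm, 67 (x) x 95 (y) mm bay for the PCR rack at y +30.5. Bay floors 6 mm, rims 18 mm above its underside; flat bays have 40 mm finger slots through both x walls at mid-length, down to the floor. Fixed. Origin: centre of underside, z up, y lengthwise.
- tape: roll of beige tape lying flat, 66 mm in diameter, 19 mm high: not part of the kits, leave it alone. Origin: centre of the underside.
- dish: empty beige oblong dish, 59 x 99 x 24 mm: not part of the kits, leave it alone. Origin: centre of the underside; y along its length.
There are look-alikes about, which are no part of the job. Leave any turquoise look-alike of the rack alone.

How it is judged:
By the outcome, as a careful person would: the job done as asked, in the order asked, and still so for the second after the job is handed in, with the robot touching nothing.
It also fails if it takes over 125 s, if anything falls off the work surface, if the arm or the gripper's body presses on something with over 40 N, if the wrist force passes 120 N, or if a joint passes its speed limit or range.

### The arm

A 6-joint arm with a two-finger parallel gripper is mounted at the origin on a cart in front of the work surface, level with it; the furniture and walls round the work are solid. World frame = base frame: x ahead of the robot, y to its left, z up, the work surface at z = 0. Lengths are in m, angles in degrees, forces in N, time in s.
With the tool pointing down it reaches from about 0.275 to 0.85 m from the base axis. Payload 5.2 kg.
Tool frame: the origin (TCP) lies on the centre line of the jaws, within the pads' length; the fingertips stand 17 mm ahead of it and the grasp point (between the pads) lies 2 mm behind it; z points along the fingers, y is the line along which they close (so a half turn about z gives the same grasp; the last joint's range is limited). The gripper opens to 85 mm and grips with 20 to 120 N. Pads are 22 mm wide; open, the fingers measure 114 mm over their backs; the gripper's body (76 mm by 85 mm) begins 54 mm behind the grasp point. The pads swing forward as they close: fully open they stand 13 mm farther back than shut.
Start: joints at [-74.645, 14.817, 87.949, -0, 77.235, -11.62], TCP at [0.25, -0.49, 0.248] pointing down, gripper open.
Joint ranges: [-179.93, 179.93], [-52.35, 119.4], [10.71, 147.94], [-69.91, 249.91], [12.55, 155.21], [-178.61, 178.61]. Speed limits (degrees/s): [147.25, 147.25, 180, 180, 180, 180].

### API

Orientations are given as [roll, pitch, yaw] about the fixed x, y, z axes, in that order (R = Rz(yaw) Ry(pitch) Rx(roll)).
In Python, from bench import manip gives the robot as it stands.
- The arm moves only by the tool carry_out, never from a script. Its argument "moves" is a list of rows, each a list of 7 numbers: the shift along the tool's x, y, z in m, then the turn, a rotation vector about the tool's x, y, z in rad, then the finger opening in m, from 0 to 0.0854. A call has 1 to 10 rows; each row shifts and turns the commanded pose from where the row before left it, along the tool's axes as they then stand; what a row does not reach is not made up. A row lasts 1/10 s, in which the tool goes at most 50 mm and 8.59 degrees, less where a joint would pass 70% of its speed; a pose out of reach is approached as far as the arm can. A call is refused whole if a number of a shift passes 0.05 or a number of a turn 0.15, either way. A call with a gripper value outside its range is refused whole. The fingers move at their own pace and stop on an object; "squeeze" is the grip in N (left out, the last holds). Time passes only in rows, so rows that do not move let the fingers close. It gives the time, the measured TCP pose, the force, the opening and the grip force at its end, in the units of the state.
- manip.state(): the state, without advancing time (a new reading comes with each control period).
- manip.read_camera(name): name is "side" or "top"; returns (picture, depth): 420x560x3 uint8, red, green, blue; 420x560 float32, m along the optical axis (not along the pixel's ray), 0 where there is no reading.
- manip.camera_model(name): a dict with "vfov" (degrees; the focal length in pixels is half the picture's height over the tangent of half this angle, whatever the lens; pixels are square), "cx", "cy" (the principal point, pixels), "dist_coeffs" ([k1, k2, p1, p2, k3] as OpenCV has them; the pictures are not rectified), "xyz" and "orientation" of the camera in the world. Camera axes: x right, y down, z forward; pixel columns grow to the right and rows downward; lengths in m; the calibration is good to about 2 mm. A picture is of the moment at which its call begins. camera_model takes no time and is no camera call.
- manip.close_job(): hands the job in; it is judged then, once.
Trained networks look in the newest picture that a camera, given by its name, has taken for a name from the list of things; names that differ only in an ending like _2 or _b are one class to them, and where a whole thing is asked for, a point or a joint stands for the part that bears it (a point fixed in the world has none). Each returns a list of dicts, best first, with "p" (0 to 1); they miss things now and then, are a little off and sometimes report something else, mostly with a low value. They report only what shows in the picture. A call takes as long as a camera call. They do not tell look-alikes from the thing itself.
- manip.look_for(camera, name): "location" ([x, y, z] in m, in world coordinates, good to about 4 mm: the middle of the surface that is visible of it).
- manip.regions_of(camera, name): "region" (420x560 bool, what is visible of it).
The state is a dict: "time_s": time; "joint_positions": joint angles; "joint_velocities": joint speeds; "joint_efforts": joint torques, N m; "eef_pos": TCP position; "orientation": TCP orientation; "wrist_force": force on the tool from outside, world axes, zero at the start; "torque": the same for the moment, N m; "gripper_width": finger opening in m; "finger_force": force on a finger pad.
Only numpy, scipy, OpenCV 4.12 (cv2) and the standard library are available. Lean on these libraries where they do the work, as an engineer would, in place of code of your own. Each camera call takes 0.05 s, during which the arm holds its last target. There are 200 camera calls.

## Working session

There is one attempt and no reset: what is moved stays moved. The work goes in short steps, Python scripts to look and compute and a tool call to move; the robot and the scene stay as the last step left them, time stands still between calls to the robot, and variables do not carry over. Pictures are saved under pics/ and viewed, at most 14 in all, crops included, and the job is handed in when it is done.

Besides the shell and the picture viewer there is one more tool, called after ">>>" as a command line: name --pt "numbers of a row" for each row, then --argument value for the rest. carry_out: Moves the arm, as the interface text tells. Its arguments: {"type":"object","properties":{"moves":{"type":"array"},"squeeze":{"type":"number"}},"required":["moves"]}

```bash
mkdir -p pics; ls; cat > h.py <<'E'
import numpy as np, cv2
from bench import manip
from scipy.spatial.transform import Rotation as R
def cam(n):
    m=manip.camera_model(n); f=210/np.tan(np.radians(m['vfov']/2))
    K=np.array([[f,0,m['cx']],[0,f,m['cy']],[0,0,1]]); 
    return K,np.array(m['dist_coeffs'],float),np.array(m['xyz'],float),R.from_euler('xyz',m['orientation'],degrees=True).as_matrix()
def cloud(n,depth):
    K,d,t,Rm=cam(n); v,u=np.mgrid[0:420,0:560]
    p=cv2.undistortPoints(np.stack([u.ravel(),v.ravel()],1).astype(np.float64)[:,None],K,d)[:,0]
    z=depth.ravel()[:,None]
    P=(np.hstack([p*z,z])@Rm.T+t).reshape(420,560,3); P[depth<=0]=np.nan
    return P
def proj(n,X):
    K,d,t,Rm=cam(n); return cv2.projectPoints((np.atleast_2d(X)-t)@Rm,np.zeros(3),np.zeros(3),K,d)[0][:,0]
def shot(n,fn=None):
    im,dp=manip.read_camera(n)
    if fn: cv2.imwrite('pics/'+fn,im[:,:,::-1])
    return im,dp,cloud(n,dp)
E
python3 - <<'E'
from h import *
for n in ('side','top'):
    print(n,manip.camera_model(n))
    im,dp,P=shot(n,n+'0.png'); np.savez(n+'0',im=im,dp=dp,P=P)
    for o in 'cassette dropper timer rack bottle test_tray pcr_tray tape dish'.split():
        print(o,[(np.round(a['location'],3).tolist(),round(a['p'],2),proj(n,a['location'])[0].round().tolist()) for a in manip.look_for(n,o)])
print(manip.state())
E
```

```text
pics
side {'vfov': 50.578762956338124, 'cx': 280.2775188555029, 'cy': 214.49184521541167, 'dist_coeffs': array([0.044948, 0.      , 0.      , 0.      , 0.      ]), 'xyz': array([ 0.29371377, -1.07767006,  0.59771194]), 'orientation': array([-115.96262005,    1.27084698,  -13.69826036])}
cassette [([0.481, -0.337, 0.011], 0.9, [290.0, 306.0])]
dropper [([0.634, -0.224, 0.03], 0.72, [339.0, 260.0])]
timer [([0.643, 0.216, 0.027], 0.84, [294.0, 192.0])]
rack [([0.696, -0.136, 0.036], 0.92, [350.0, 238.0]), ([0.34, -0.346, 0.039], 0.89, [222.0, 308.0]), ([0.482, -0.338, 0.007], 0.64, [290.0, 307.0]), ([0.75, -0.255, 0.034], 0.58, [390.0, 258.0])]
bottle []
test_tray []
pcr_tray [([0.461, 0.124, 0.01], 0.82, [244.0, 215.0])]
tape []
dish [([0.514, 0.409, 0.012], 0.5, [246.0, 180.0])]
top {'vfov': 45.59352842149011, 'cx': 281.2192025945336, 'cy': 209.33430474950856, 'dist_coeffs': array([-0.1581766,  0.       ,  0.       ,  0.       ,  0.       ]), 'xyz': array([0.46153659, 0.03502748, 1.3070593 ]), 'orientation': array([-176.32118112,   -0.67019305,  -89.95462411])}
cassette [([0.478, -0.
[... 765 characters left out ...]
1.0, 'joint_positions': array([-7.46432227e+01,  1.48159315e+01,  8.79486320e+01,  1.70828041e-04,
        7.72359614e+01, -1.16189815e+01]), 'joint_velocities': array([ 0.06367472,  0.0001078 , -0.02511547, -0.02700406, -0.00877432,
        0.0761376 ]), 'joint_efforts': array([-1.96620472e-04, -4.45932591e+01, -2.90894777e+01, -3.35470068e-04,
        7.99684531e-04, -1.66086255e-05]), 'eef_pos': array([ 0.24951456, -0.49014607,  0.24831959]), 'orientation': array([-1.79999519e+02, -2.68915263e-04,  2.69757211e+01]), 'wrist_force': array([-0.36008752,  0.79052849,  0.40309821]), 'torque': array([0.00735164, 0.05826438, 0.02161   ]), 'finger_force': 0.0, 'gripper_width': 0.0852195583214257}
```

View pics/top0.png

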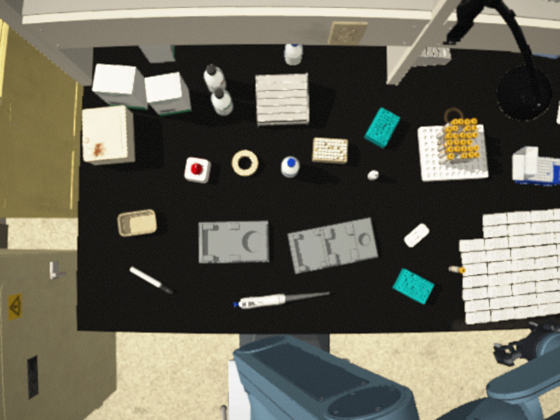

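View pics/side0.png

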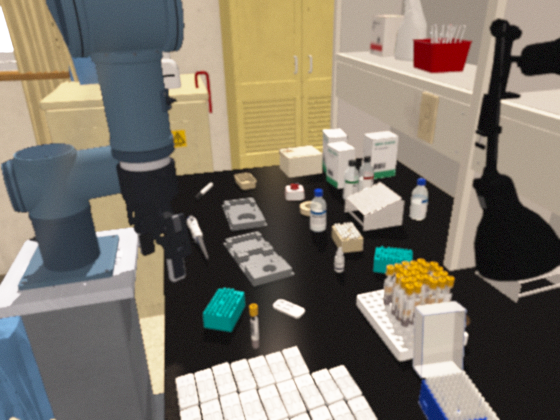

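The top view shows: cassette (416,235), dropper (372,175), timer (197,170), beige rack (330,150), blue-cap bottle (290,166), test_tray (333,245) with its small well to the right, and pcr_tray (233,242) with its well to the right. Rack candidates are (330,150), (381,127) and (413,286). The last two are turquoise, so the beige one is meant. Bottle candidates are (290,166) and those by the wall at (293,53), (215,77) and (222,100). Only (290,166) stands among the stock. I'll fit outlines next and make one enlarged crop.

```bash
cat > fit.py <<'E'
from h import *
from scipy.optimize import minimize
S=4
def box(w,l,z0,z1): return np.array([[sx*w/2,sy*l/2,z] for sx in(-1,1) for sy in(-1,1) for z in(z0,z1)])
def cyl(r,z0,z1):
    a=np.linspace(0,2*np.pi,40,endpoint=False); return np.vstack([np.c_[r*np.cos(a),r*np.sin(a),0*a+z] for z in(z0,z1)])
SH=dict(cassette=[box(.031,.069,0,.007)],dropper=[cyl(.011,0,.036),cyl(.007,.036,.061)],timer=[box(.062,.062,0,.030),cyl(.017,.03,.046)],
 rack=[box(.058,.086,0,.036)],bottle=[cyl(.022,0,.079),cyl(.011,.079,.119)],test_tray=[box(.106,.222,0,.018)],pcr_tray=[box(.106,.182,0,.018)])
def sil(n,name,p):
    x,y,a=p; m=np.zeros((420*S,560*S),np.uint8)
    for X in SH[name]:
        W=R.from_euler('z',a).apply(X)+[x,y,p0z.get(name,0)]
        h=cv2.convexHull(proj(n,W).astype(np.float32))[:,0]
        cv2.fillConvexPoly(m,np.round(((h+.5)*S-.5)*16).astype(np.int32),255,shift=4)
    return m
p0z={}
def mask(n,im,name,p,thr):
    g=cv2.resize(im.max(2),None,fx=S,fy=S,interpolation=cv2.INTER_CUBIC)
    b=(g>thr).astype(np.uint8)*255
    near=cv2.dilate(sil(n,name,p),np.ones((10*S,10*S),np.uint8)); b&=near
    k,l,st,_=cv2.connectedComponentsWithStats(b)
    b=np.where(l==1+np.argmax(st[1:,4]),255,0).astype(np.uint8)
    c,_=cv2.findContours(b,cv2.RETR_EXTERNAL,cv2.CHAIN_APPROX_NONE); return cv2.drawContours(b,c,-1,255,-1)
def fit(views,name,p,thr=60):
    p=np.array(p,float); sc=np.array([.004,.004,.05])
    for it in range(2):
        M={n:mask(n,im,name,p,thr) for n,im in views.items()}
        def cost(q):
            s=0
            for n in M:
                a=sil(n,name,p+q*sc); s+=1-np.count_nonzero(a&M[n])/np.count_nonzero(a|M[n])
            return s
        r=minimize(cost,np.zeros(3),method='Nelder-Mead',options=dict(initial_simplex=np.vstack([np.zeros(3),np.eye(3)]),xatol=.02,fatol=1e-4,maxfev=150)); p=p+r.x*sc
    return p,r.fun/len(M)
E
cat > m1.py <<'E'
from fit import *
V={n:np.load(n+'0.npz') for n in('side','top')}
G=dict(cassette=(.479,-.338,-.7),dropper=(.632,-.216,0),timer=(.645,.24,0),rack=(.695,-.106,1.57),bottle=(.645,0,0),test_tray=(.454,-.115,.15),pcr_tray=(.46,.14,0))
for o,p in G.items():
    for ns in(['top'],['side'],['top','side']):
        q,c=fit({n:V[n]['im'] for n in ns},o,p); print(o,ns,(q[:2]*1000).round(1),np.degrees(q[2]).round(1),round(c,3))
    for n in V:
        P=V[n]['P']; m=mask(n,V[n]['im'],o,p,60)[S//2::S,S//2::S]>0; z=P[...,2][m]; print('   z',n,np.nanpercentile(z,[5,25,50,75,95,99]).round(4))
im=V['top']['im'][135:265,180:440]; cv2.imwrite('pics/crop.png',cv2.resize(im,None,fx=3,fy=3,interpolation=cv2.INTER_CUBIC)[:,:,::-1])
E
python3 m1.py
```

```text
cassette ['top'] [ 479. -338.] 40.9 0.135
cassette ['side'] [ 463.3 -349.8] -39.4 0.548
cassette ['top', 'side'] [ 465.4 -342.1] -30.1 0.589
   z side [-0.0005  0.0009  0.0023  0.0066  0.0082  0.0095]
   z top [-0.002   0.0018  0.0046  0.0069  0.0095  0.0115]
dropper ['top'] [ 635.5 -217.9] -0.1 0.129
dropper ['side'] [ 635.3 -219.9] 3.2 0.382
dropper ['top', 'side'] [ 635.3 -218.1] -1.1 0.258
   z side [-0.0005  0.0038  0.0185  0.033   0.0546  0.0616]
   z top [-0.0022  0.0096  0.0346  0.0468  0.0589  0.0637]
timer ['top'] [648.1 240.2] -9.3 0.05
timer ['side'] [619.5 243.9] 20.1 0.466Traceback (most recent call last):
  File "m1.py", line 6, in <module>
    q,c=fit({n:V[n]['im'] for n in ns},o,p); print(o,ns,(q[:2]*1000).round(1),np.degrees(q[2]).round(1),round(c,3))
        ~~~^^^^^^^^^^^^^^^^^^^^^^^^^^^^^^^^
  File "fit.py", line 33, in fit
    r=minimize(cost,np.zeros(3),method='Nelder-Mead',options=dict(initial_simplex=np.vstack([np.zeros(3),np.eye(3)]),xatol=.02,fatol=1e-4,maxfev=150)); p=p+r.x*sc
    res = _minimize_neldermead(fun, x0, args, callback, bounds=bounds,
                               **options)
    fxr = func(xr)
    fx = function(np.copy(x), *(wrapper_args + args))
  File "fit.py", line 31, in cost
    a=sil(n,name,p+q*sc); s+=1-np.count_nonzero(a&M[n])/np.count_nonzero(a|M[n])
  File "fit.py", line 13, in sil
    h=cv2.convexHull(proj(n,W).astype(np.float32))[:,0]
                     ~~~~^^^^^
  File "h.py", line 15, in proj
    K,d,t,Rm=cam(n); return cv2.projectPoints((np.atleast_2d(X)-t)@Rm,np.zeros(3),np.zeros(3),K,d)[0][:,0]
             ~~~^^^
  File "h.py", line 5, in cam
    m=manip.camera_model(n); f=210/np.tan(np.radians(m['vfov']/2))
ValueError: time passes only in moves, steps and waits
```

```bash
sed -i 's/^def cam(n):/from functools import lru_cache\n@lru_cache\ndef cam(n):/' h.py
python3 - <<'E'
s=open('fit.py').read()
s=s.replace("    b=(g>thr).astype(np.uint8)*255\n    near=cv2.dilate(sil(n,name,p),np.ones((10*S,10*S),np.uint8)); b&=near",
"""    near=cv2.dilate(sil(n,name,p),np.ones((8*S,8*S),np.uint8))
    thr=cv2.threshold(g[near>0][:,None],0,255,cv2.THRESH_OTSU)[0]
    b=((g>thr)*255).astype(np.uint8)&near""")
open('fit.py','w').write(s)
s=open('m1.py').read().replace('-.338,-.7','-.338,.7').replace('timer=(.645,.24,0)','timer=(.648,.24,-.16)').replace('rack=(.695,-.106,1.57)','rack=(.697,-.106,1.5)')
open('m1.py','w').write(s)
E
python3 m1.py
```

```text
cassette ['top'] [ 478.4 -337.4] 40.3 0.052
cassette ['side'] [ 478.8 -333.4] 37.9 0.1
cassette ['top', 'side'] [ 478.3 -336.5] 40.0 0.115
   z side [0.0011 0.0055 0.0067 0.0075 0.0086 0.01  ]
   z top [-0.001   0.0025  0.0051  0.0071  0.0099  0.0115]
dropper ['top'] [ 635.5 -218.4] 0.2 0.12
dropper ['side'] [ 636.7 -217. ] 1.8 0.298
dropper ['top', 'side'] [ 635.6 -218.2] -0.8 0.205
   z side [0.0006 0.0103 0.0224 0.0362 0.0564 0.062 ]
   z top [0.0044 0.0287 0.0377 0.0483 0.06   0.0643]
timer ['top'] [648.3 242.1] -8.8 0.166
timer ['side'] [650.1 243.1] -14.7 0.125
timer ['top', 'side'] [649.3 242.1] -13.8 0.147
   z side [0.0014 0.0113 0.0241 0.0306 0.04   0.0446]
   z top [0.0135 0.0268 0.0294 0.0329 0.0402 0.0456]
rack ['top'] [ 700.3 -105.9] 177.2 0.073
rack ['side'] [ 699.2 -115.6] 88.3 0.355
rack ['top', 'side'] [ 700.6 -105.6] 174.6 0.106
   z side [0.0023 0.0187 0.035  0.0411 0.0455 0.0595]
   z top [0.0275 0.0346 0.0373 0.0408 0.0448 0.0467]
bottle ['top'] [ 6.513e+02 -4.000e-01] 0.1 0.09
bottle ['side'] [653.8   5.3] 3.6 0.14
bottle ['top', 'side'] [ 6.52e+02 -4.00e-01] 2.2 0.131
   z side [0.0025 0.0186 0.0462 0.0792 0.1135 0.1204]
   z top [0.0007 0.0757 0.0867 0.0988 0.1216 0.1236]
test_tray ['top'] [ 451.9 -111.6] 11.2 0.038
test_tray ['side'] [459.5 -89.2] 2.0 0.62
test_tray ['top', 'side'] [ 451.9 -111.5] 11.1 0.336
   z side [0.0049 0.0069 0.0171 0.0186 0.0197 0.0205]
   z top [0.0006 0.0041 0.0071 0.016  0.0201 0.0224]
pcr_tray ['top'] [461.1 144.8] 1.6 0.045
pcr_tray ['side'] [461.6 179.9] -0.9 0.33
pcr_tray ['top', 'side'] [460.9 146.4] 0.7 0.211
   z side [0.0039 0.0063 0.0136 0.018  0.0195 0.0205]
   z top [0.0008 0.0043 0.0075 0.0161 0.02   0.0221]
```

View pics/crop.png

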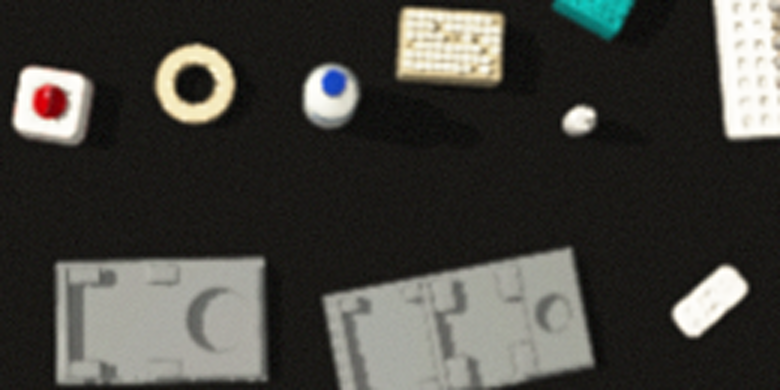

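The crop confirms the beige rack (450,45 in the crop), the blue-cap bottle (332,95) and both trays' wells on the right. Next I refine the fits with fixed thresholds and an overlay.

```bash
python3 - <<'E'
s=open('fit.py').read()
s=s.replace("    thr=cv2.threshold(g[near>0][:,None],0,255,cv2.THRESH_OTSU)[0]\n","    thr=dict(top=60,side=95)[n] if name!='test_tray' and name!='pcr_tray' else dict(top=60,side=75)[n]\n")
s=s.replace("rack=[box(.058,.086,0,.036)]","rack=[box(.058,.086,0,.036),box(.052,.080,.036,.043)]")
open('fit.py','w').write(s)
open('m2.py','w').write('''
from fit import *
V={n:np.load(n+'0.npz') for n in('side','top')}
G=dict(cassette=(.4784,-.3374,.7),dropper=(.635,-.218,0),timer=(.648,.24,-.16),rack=(.6997,-.106,-.05),bottle=(.652,0,0),test_tray=(.452,-.1115,.195),pcr_tray=(.461,.1448,.02))
O={n:cv2.resize(V[n]['im'],None,fx=S,fy=S,interpolation=cv2.INTER_CUBIC) for n in V}
for o,p in G.items():
    for n in V:
        q,c=fit({n:V[n]['im']},o,p); print(o,n,(q[:2]*1000).round(1),np.degrees(q[2]).round(1),round(c,3))
        P=V[n]['P']; d=P[...,:2]-np.array(q[:2]); 
        if n=='top': t=q
        cs,_=cv2.findContours(sil(n,o,q),cv2.RETR_EXTERNAL,cv2.CHAIN_APPROX_NONE); cv2.drawContours(O[n],cs,-1,(0,255,0),1)
    for n in V:
        c,_=cv2.findContours(sil(n,o,t),cv2.RETR_EXTERNAL,cv2.CHAIN_APPROX_NONE); cv2.drawContours(O[n],c,-1,(255,0,0),1)
a=O['side'][170*S:320*S,200*S:400*S]; cv2.imwrite('pics/ov_side.png',a[:,:,::-1])
a=cv2.resize(O['top'][120*S:280*S,170*S:440*S],None,fx=.74,fy=.74,interpolation=cv2.INTER_AREA); cv2.imwrite('pics/ov_top.png',a[:,:,::-1])
'''); 
E
python3 m2.py
```

```text
cassette side [ 478.2 -334. ] 39.7 0.073
cassette top [ 478.1 -337.1] 41.9 0.134
dropper side [ 636.7 -216.9] 2.1 0.299
dropper top [ 635.3 -217.9] -0.1 0.127
timer side [648.6 240.9] -10.7 0.069
timer top [648.2 240.3] -9.2 0.05
rack side [ 700.9 -103.6] -4.1 0.072
rack top [ 700. -106.] -2.9 0.061
bottle side [653.5   4.6] 1.3 0.137
bottle top [652.6  -1.2] 3.3 0.073
test_tray side [ 451.2 -112.9] 10.8 0.057
test_tray top [ 452.6 -112.7] 11.0 0.012
pcr_tray side [460.2 148.9] 1.2 0.051
pcr_tray top [461.4 144.7] 1.3 0.016
```

View pics/ov_side.png

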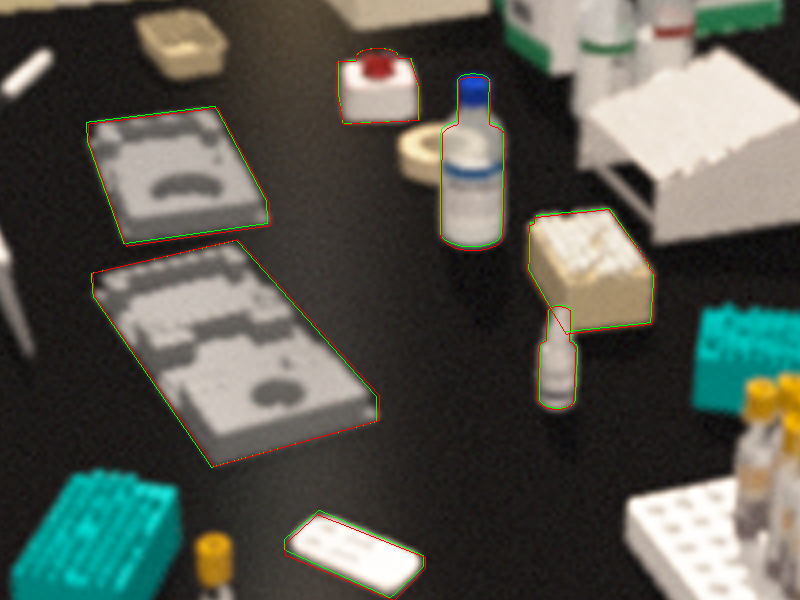

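View pics/ov_top.png

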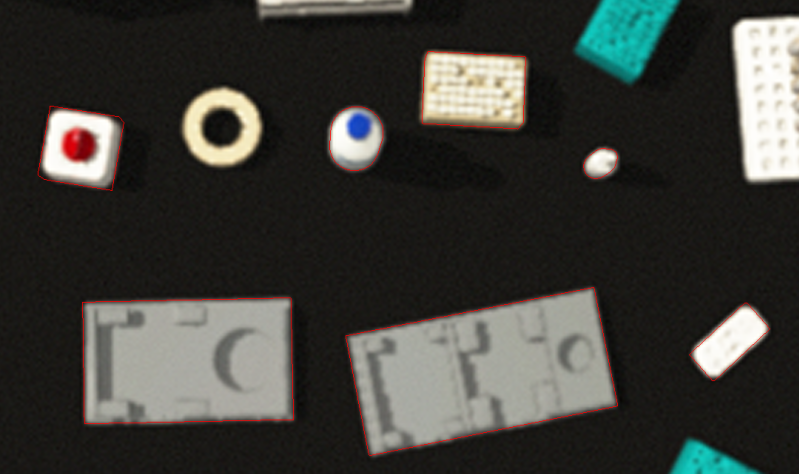

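Everything fits within a pixel, and the two views agree on position and height. I start with the cassette.

```bash
cat > to.py <<'E'
# to.py x y z yaw : tool-frame shift (mm) and z turn (rad) from measured pose
import sys; from h import *
s=manip.state(); T=R.from_euler('xyz',s['orientation'],degrees=True)
x,y,z,w=map(float,sys.argv[1:5])
d=T.inv().apply(np.array([x,y,z])/1000-s['eef_pos'])*1000
e=(T.inv()*R.from_euler('xyz',[180,0,w],degrees=True)).as_rotvec()
print('shift mm',d.round(1),'turn',e.round(4),'| at',(s['eef_pos']*1000).round(1),s['orientation'].round(2),'F',s['wrist_force'].round(1),'w',round(s['gripper_width'],4),'J6',s['joint_positions'][5].round(0),'t',round(s['time_s'],2))
E
```

>>> carry_out --pt "0.039 -0.0047 0.018 0 0 0 0.06" --pt "0.039 -0.0047 0.018 0 0 0 0.06" --pt "0.039 -0.0047 0.018 0 0 0 0.06" --pt "0.039 -0.0047 0.018 0 0 0 0.06" --pt "0.039 -0.0047 0.018 0 0 0 0.06" --pt "0.039 -0.0047 0.018 0 0 0 0.06" --pt "0.039 -0.0047 0.018 0 0 0 0.06" --pt "0 0 0 0 0 -0.14 0.06" --pt "0 0 0 0 0 -0.14 0.06" --pt "0 0 0 0 0 -0.14 0.06" --squeeze 30

```text
time_s: 2.0
eef_pos: [0.4783, -0.3364, 0.1219]
orientation: [-180.0, -0.0, 51.4]
wrist_force: [-0.3, -0.8, -0.2]
gripper_width: 0.0598
finger_force: 0.0
```

>>> carry_out --pt "0 0 0 0 0 -0.14 0.05" --pt "0 0 0 0 0 -0.14 0.05" --pt "0 0 0 0 0 -0.14 0.05" --pt "0 0 0 0 0 -0.14 0.05" --pt "0 0 0 0 0 -0.14 0.05" --pt "0 0 0 0 0 -0.14 0.05" --pt "0 0 0 0 0 -0.14 0.05" --pt "0 0 0 0 0 -0.14 0.05" --pt "0 0 0 0 0 -0.14 0.05" --pt "0 0 0 0 0 -0.126 0.05"

```text
time_s: 3.0
eef_pos: [0.4779, -0.3371, 0.1223]
orientation: [180.0, 0.0, 130.8]
wrist_force: [-0.0, -0.3, 1.0]
gripper_width: 0.0497
finger_force: 0.0
```

```bash
python3 to.py 478.2 -336.5 20 130.5
```

```text
shift mm [  0.2   0.6 102.3] turn [0.     0.     0.0046] | at [ 477.9 -337.1  122.3] [180.     0.   130.77] F [-0.  -0.3  1. ] w 0.0497 J6 -87.0 t 3.0
```

>>> carry_out --pt "0 0 0.03 0 0 0 0.045" --pt "0 0 0.03 0 0 0 0.045" --pt "0 0 0.02 0 0 0 0.045" --pt "0 0 0.01 0 0 0 0.045" --pt "0 0 0.005 0 0 0 0.045" --pt "0 0 0.003 0 0 0 0.045" --pt "0 0 0.002 0 0 0 0.045" --pt "0 0 0.001 0 0 0 0.045" --pt "0 0 0 0 0 0 0.045"

```text
time_s: 3.9
eef_pos: [0.4782, -0.3373, 0.0219]
orientation: [180.0, 0.1, 130.5]
wrist_force: [0.1, -0.1, 0.4]
gripper_width: 0.0452
finger_force: 0.0
```

>>> carry_out --pt "0 0 0 0 0 0 0.02" --pt "0 0 0 0 0 0 0.02" --pt "0 0 0 0 0 0 0.02" --pt "0 0 0 0 0 0 0.02" --pt "0 0 0 0 0 0 0.02"

```text
time_s: 4.4
eef_pos: [0.4782, -0.3372, 0.022]
orientation: [180.0, 0.1, 130.5]
wrist_force: [-1.2, 0.6, 6.0]
gripper_width: 0.0273
finger_force: 29.7
```

>>> carry_out --pt "0 0 -0.005 0 0 0 0.02" --pt "0 0 -0.015 0 0 0 0.02" --pt "0 0 -0.03 0 0 0 0.02" --pt "0 0 -0.03 0 0 0 0.02" --pt "0 0 0 0 0 0 0.02"

```text
time_s: 4.9
eef_pos: [0.48, -0.339, 0.1057]
orientation: [180.0, 0.5, 130.5]
wrist_force: [1.2, -0.4, -0.4]
gripper_width: 0.0269
finger_force: 29.6
```

```bash
python3 - <<'E'
from h import *
im,d,P=shot('side'); c=proj('side',manip.state()['eef_pos'])[0].astype(int); print(c)
a=im[max(c[1]-50,0):c[1]+90,c[0]-90:c[0]+90]; cv2.imwrite('pics/g1.png',cv2.resize(a,None,fx=4,fy=4,interpolation=cv2.INTER_CUBIC)[:,:,::-1])
print(manip.state()['gripper_width'],manip.state()['finger_force'])
E
python3 to.py 456.1 -132.3 100 101
```

```text
[288 268]
0.026961113423584725 29.580850303173065
shift mm [171.5 116.1   2.8] turn [0.0016 0.0048 0.5141] | at [ 479.  -338.1  103.6] [179.98   0.28 130.46] F [-0.2 -0.  -0.3] w 0.027 J6 -87.0 t 4.95
```

View pics/g1.png

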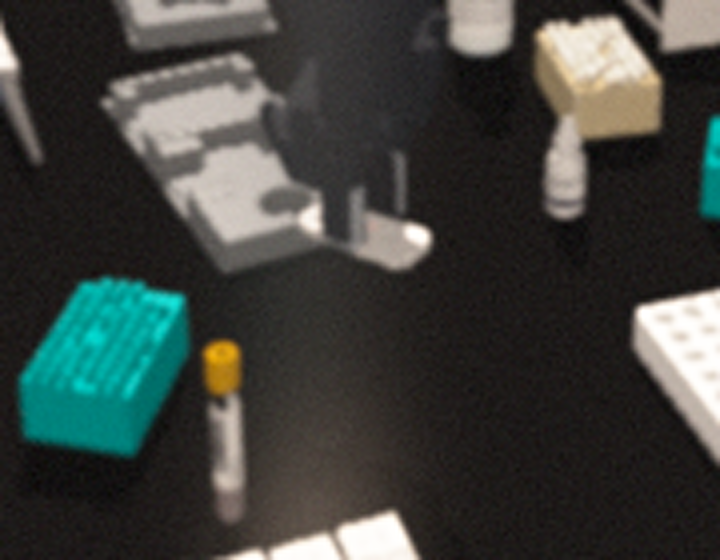

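The cassette is held. I can't tell whether it is level, as its top is in the gripper's shadow at about (390,240). I check the tilt in the depth.

```bash
python3 - <<'E'
from h import *
from scipy.ndimage import label
s=manip.state(); T=R.from_euler('xyz',s['orientation'],degrees=True)
for n in('side','top'):
    im,d,P=shot(n); Q=T.inv().apply((P-s['eef_pos']).reshape(-1,3)).reshape(P.shape)
    r=manip.regions_of(n,'cassette'); print(n,[(round(a['p'],2),a['region'].sum()) for a in r][:4])
    m=(abs(Q[...,0])<.05)&(abs(Q[...,1])<.022)&(Q[...,2]>.004)&(Q[...,2]<.03)&(abs(Q[...,0])>.014)
    for sg in(-1,1):
        q=Q[m&(sg*Q[...,0]>0)]
        if len(q)>5: print(sg,len(q),'x range',np.percentile(q[:,0],[1,99]).round(4),'y',np.percentile(q[:,1],[2,98]).round(4),'z med',np.median(q[:,2]).round(4))
    q=Q[m]
    if len(q)>20:
        A=np.c_[q[:,:2],np.ones(len(q))]; k=np.linalg.lstsq(A,q[:,2],rcond=None)[0]; print('tilt deg along x,y',np.degrees(k[:2]).round(1),'z0',k[2].round(4))
E
```

```text
side [(0.52, np.int64(209))]
-1 110 x range [-0.0339 -0.0144] y [-0.0167  0.0146] z med 0.0155
1 39 x range [0.0154 0.0339] y [-0.0167  0.0035] z med 0.0154
tilt deg along x,y [-0.8 -3.4] z0 0.0156
top [(0.61, np.int64(155))]
1 100 x range [0.0144 0.0356] y [-0.0148  0.0128] z med 0.0195
tilt deg along x,y [ 0.1 -2.5] z0 0.019
```

>>> carry_out --pt "0.0343 0.0232 0 0 0 0 0.02" --pt "0.0343 0.0232 0 0 0 0 0.02" --pt "0.0343 0.0232 0 0 0 0 0.02" --pt "0.0343 0.0232 0 0 0 0 0.02" --pt "0.0343 0.0232 0 0 0 0 0.02" --pt "0 0 0 0 0 0.1285 0.02" --pt "0 0 0 0 0 0.1285 0.02" --pt "0 0 0 0 0 0.1285 0.02" --pt "0 0 0 0 0 0.1285 0.02" --pt "0 0 0 0 0 0 0.02"

```text
time_s: 6.15
eef_pos: [0.4542, -0.1308, 0.1003]
orientation: [-179.9, -0.1, 100.9]
wrist_force: [0.2, -0.1, 0.2]
gripper_width: 0.0271
finger_force: 29.6
```

```bash
python3 to.py 456.1 -132.3 28.5 101
```

```text
shift mm [-2.   1.7 71.8] turn [-0.0017 -0.0015 -0.0009] | at [ 454.2 -130.8  100.3] [-1.7990e+02 -8.0000e-02  1.0095e+02] F [ 0.2 -0.1  0.2] w 0.0271 J6 -41.0 t 6.15
```

>>> carry_out --pt "-0.002 0.0017 0.02 0 0 0 0.02" --pt "0 0 0.02 0 0 0 0.02" --pt "0 0 0.01 0 0 0 0.02" --pt "0 0 0.01 0 0 0 0.02" --pt "0 0 0.005 0 0 0 0.02" --pt "0 0 0.003 0 0 0 0.02" --pt "0 0 0.002 0 0 0 0.02" --pt "0 0 0.001 0 0 0 0.02" --pt "0 0 0 0 0 0 0.02"

```text
time_s: 7.05
eef_pos: [0.4571, -0.133, 0.0306]
orientation: [180.0, 0.0, 101.0]
wrist_force: [0.6, -0.5, -1.2]
gripper_width: 0.0267
finger_force: 29.6
```

```bash
python3 to.py 456.1 -132.3 28.5 101
```

```text
shift mm [ 0.9 -0.9  2.1] turn [0.0004 0.0004 0.0002] | at [ 457.1 -133.    30.6] [1.7998e+02 2.0000e-02 1.0101e+02] F [ 0.6 -0.5 -1.2] w 0.0267 J6 -41.0 t 7.05
```

Down 1.5 mm more, release to a narrow opening, then rise.

>>> carry_out --pt "0.0005 -0.0005 0.001 0 0 0 0.02" --pt "0 0 0.0008 0 0 0 0.02" --pt "0 0 0 0 0 0 0.045" --pt "0 0 0 0 0 0 0.045" --pt "0 0 0 0 0 0 0.045" --pt "0 0 -0.005 0 0 0 0.045" --pt "0 0 -0.015 0 0 0 0.045" --pt "0 0 -0.03 0 0 0 0.045" --pt "0 0 -0.03 0 0 0 0.045" --pt "0 0 -0.03 0 0 0 0.045"

```text
time_s: 8.05
eef_pos: [0.4561, -0.1324, 0.1399]
orientation: [-180.0, -0.0, 101.0]
wrist_force: [-0.1, 0.0, 0.5]
gripper_width: 0.0447
finger_force: 0.0
```

```bash
python3 to.py 635.5 -217.7 150 101
```

```text
shift mm [-118.   159.8  -10.1] turn [-0.0001 -0.0001 -0.    ] | at [ 456.1 -132.4  139.9] [-1.80e+02 -1.00e-02  1.01e+02] F [-0.1  0.   0.5] w 0.0447 J6 -41.0 t 8.05
```

>>> carry_out --pt "-0.0295 0.04 0 0 0 0 0.05" --pt "-0.0295 0.04 0 0 0 0 0.05" --pt "-0.0295 0.04 0 0 0 0 0.05" --pt "-0.0295 0.04 0 0 0 0 0.05" --pt "0 0 0 0 0 0 0.05" --pt "0 0 0 0 0 0 0.05"

```text
time_s: 8.65
eef_pos: [0.6359, -0.2179, 0.1373]
orientation: [-179.9, -0.1, 101.0]
wrist_force: [0.1, 0.4, -0.1]
gripper_width: 0.0501
finger_force: 0.0
```

```bash
cat > see.py <<'E'
# see.py out obj1:bx,by,bz,yaw ... : overlay of intended outline on both views + fit
import sys; from fit import *
from fit import p0z
out=sys.argv[1]; tiles=[]
its=[(a.split(':')[0],list(map(float,a.split(':')[1].split(',')))) for a in sys.argv[2:]]
for n in('top','side'):
    im,d,P=shot(n); O=cv2.resize(im,None,fx=S,fy=S,interpolation=cv2.INTER_CUBIC)
    for o,(x,y,z,w) in its:
        p0z[o]=z/1000; q=(x/1000,y/1000,np.radians(w))
        c,_=cv2.findContours(sil(n,o,q),cv2.RETR_EXTERNAL,cv2.CHAIN_APPROX_NONE); cv2.drawContours(O,c,-1,(0,255,0),1)
        m=sil(n,o,q)[S//2::S,S//2::S]>0; print(n,o,'z pct',np.nanpercentile(P[...,2][m],[5,25,50,75,95]).round(4))
        try:
            f,c=fit({n:im},o,q); print('   fit',(f[:2]*1000).round(1),np.degrees(f[2]).round(1),round(c,3))
        except Exception as e: print('nofit',e)
    c=np.mean([proj(n,[x/1000,y/1000,z/1000])[0] for _,(x,y,z,w) in its],0)
    u,v=int(np.clip(c[0]-48,0,460)),int(np.clip(c[1]-60,0,300)); tiles.append(O[v*S:(v+120)*S,u*S:(u+98)*S])
cv2.imwrite('pics/'+out,np.hstack(tiles)[:,:,::-1])
E
python3 to.py 635.5 -217.7 37 101; python3 see.py s1.png cassette:456.1,-132.3,6,11
```

```text
shift mm [  0.2  -0.2 100.3] turn [-0.0017 -0.0014 -0.0001] | at [ 635.9 -217.9  137.3] [-1.7990e+02 -8.0000e-02  1.0099e+02] F [ 0.1  0.4 -0.1] w 0.0501 J6 -39.0 t 8.65
top cassette z pct [0.0044 0.0101 0.016  0.6037 0.6174]
   fit [ 456.4 -128.9] 11.2 0.557
side cassette z pct [0.0079 0.0114 0.0128 0.014  0.0188]
   fit [ 451.4 -172.8] 37.0 0.584
```

View pics/s1.png

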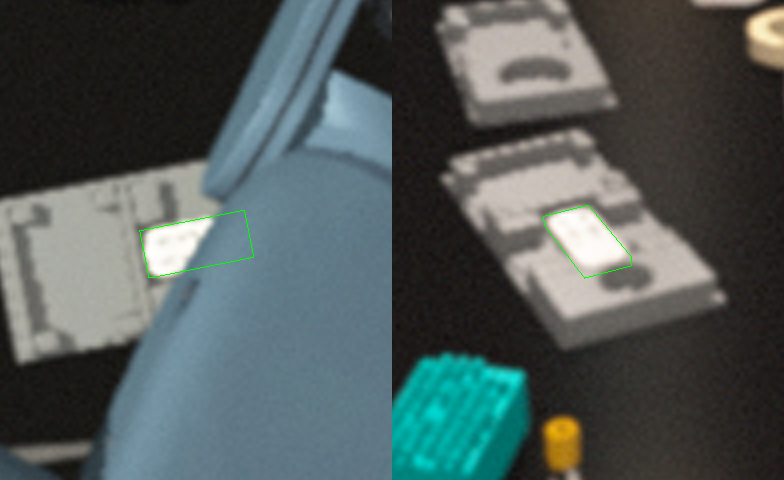

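The cassette lies in its bay as planned: its outline matches at (590,240), and its top is at 13 mm in depth, so it is flat on the 6 mm floor. Next the dropper.

>>> carry_out --pt "0 0 0.03 0 0 0 0.05" --pt "0 0 0.03 0 0 0 0.05" --pt "0 0 0.02 0 0 0 0.05" --pt "0 0 0.012 0 0 0 0.05" --pt "0 0 0.006 0 0 0 0.05" --pt "0 0 0.002 0 0 0 0.05" --pt "0 0 0 0 0 0 0.03" --pt "0 0 0 0 0 0 0.025" --squeeze 20

```text
time_s: 9.55
eef_pos: [0.6366, -0.2181, 0.0398]
orientation: [179.9, 0.1, 101.0]
wrist_force: [-1.0, -0.2, -0.5]
gripper_width: 0.0248
finger_force: 0.0
```

>>> carry_out --pt "0 0 0 0 0 0 0.02" --pt "0 0 0 0 0 0 0.015" --pt "0 0 0 0 0 0 0.012" --pt "0 0 0 0 0 0 0.012" --pt "0 0 0 0 0 0 0.012" --pt "0 0 0 0 0 0 0.012"

```text
time_s: 10.15
eef_pos: [0.6365, -0.2182, 0.0397]
orientation: [179.9, 0.1, 101.0]
wrist_force: [-1.4, 0.5, 6.0]
gripper_width: 0.0209
finger_force: 19.7
```

>>> carry_out --pt "0 0 -0.005 0 0 0 0.012" --pt "0 0 -0.015 0 0 0 0.012" --pt "0 0 -0.03 0 0 0 0.012" --pt "0 0 -0.03 0 0 0 0.012" --pt "0 0 0 0 0 0 0.012"

```text
time_s: 10.65
eef_pos: [0.6388, -0.2192, 0.1248]
orientation: [179.6, 0.4, 101.0]
wrist_force: [0.2, -0.9, -0.6]
gripper_width: 0.0209
finger_force: 19.6
```

```bash
python3 to.py 468.1 -194.4 46 101
```

```text
shift mm [  57.4 -163.4   77.2] turn [0.0076 0.0062 0.0001] | at [ 638.8 -219.2  124.8] [179.56   0.35 101.01] F [ 0.2 -0.9 -0.6] w 0.0209 J6 -39.0 t 10.65
```

>>> carry_out --pt "0.0138 -0.04 0 0 0 0 0.012" --pt "0.0138 -0.04 0 0 0 0 0.012" --pt "0.0138 -0.04 0 0 0 0 0.012" --pt "0.0138 -0.04 0 0 0 0 0.012" --pt "0 0 0.01 0 0 0 0.012" --pt "0 0 0.01 0 0 0 0.012" --pt "0 0 0 0 0 0 0.012" --pt "0 0 0 0 0 0 0.012"

```text
time_s: 11.45
eef_pos: [0.4694, -0.1945, 0.0982]
orientation: [180.0, 0.0, 101.0]
wrist_force: [0.1, 0.2, 0.1]
gripper_width: 0.0211
finger_force: 19.8
```

```bash
python3 to.py 468.1 -194.4 46 101;  python3 see.py s2.png dropper:468,-193.7,53,0
```

```text
shift mm [ 0.4 -1.3 52.2] turn [0.0002 0.     0.0004] | at [ 469.4 -194.5   98.2] [179.99   0.   101.02] F [0.1 0.2 0.1] w 0.0211 J6 -46.0 t 11.45
top dropper z pct [0.411  0.443  0.4689 0.4924 0.513 ]
   fit [ 473.4 -200.4] 1.8 0.712
side dropper z pct [0.006  0.0667 0.0844 0.0981 0.1149]
   fit [ 462.  -228.1] 6.6 0.531
```

View pics/s2.png

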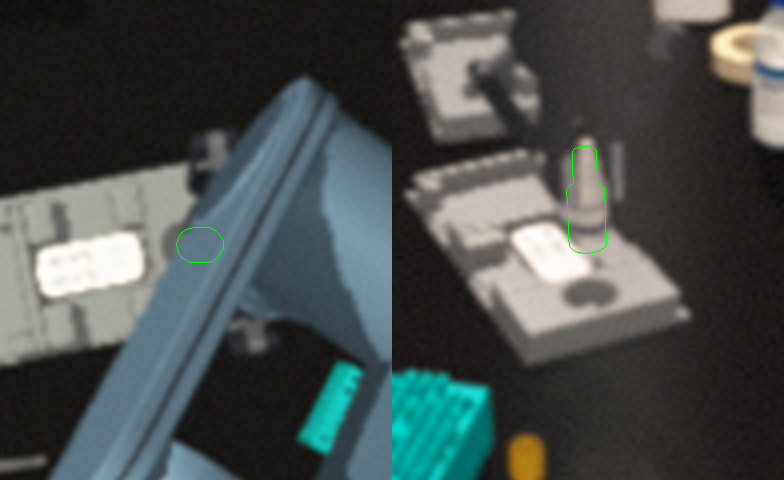

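The dropper hangs upright over its well, and its outline agrees at (588,200). Lowering it.

>>> carry_out --pt "0.0002 -0.0012 0.015 0 0 0 0.012" --pt "0 0 0.012 0 0 0 0.012" --pt "0 0 0.01 0 0 0 0.012" --pt "0 0 0.006 0 0 0 0.012" --pt "0 0 0.004 0 0 0 0.012" --pt "0 0 0.002 0 0 0 0.012" --pt "0 0 0.001 0 0 0 0.012" --pt "0 0 0 0 0 0 0.012" --pt "0 0 0 0 0 0 0.012"

```text
time_s: 12.45
eef_pos: [0.4673, -0.1943, 0.0488]
orientation: [180.0, 0.0, 101.0]
wrist_force: [-1.3, 0.4, -0.5]
gripper_width: 0.0208
finger_force: 19.8
```

```bash
python3 to.py 468.1 -194.4 46 101
```

```text
shift mm [-0.2  0.7  2.8] turn [0.0005 0.0005 0.    ] | at [ 467.3 -194.3   48.8] [1.7997e+02 3.0000e-02 1.0100e+02] F [-1.3  0.4 -0.5] w 0.0208 J6 -46.0 t 12.45
```

>>> carry_out --pt "0 0 0.001 0 0 0 0.012" --pt "0 0 0.001 0 0 0 0.012" --pt "0 0 0.0005 0 0 0 0.012" --pt "0 0 0 0 0 0 0.012"

```text
time_s: 12.85
eef_pos: [0.467, -0.1941, 0.0459]
orientation: [-180.0, -0.0, 101.0]
wrist_force: [-0.4, -0.4, 0.1]
gripper_width: 0.0212
finger_force: 19.8
```

>>> carry_out --pt "0 0 0 0 0 0 0.022" --pt "0 0 0 0 0 0 0.024" --pt "0 0 0 0 0 0 0.028" --pt "0 0 0 0 0 0 0.034" --pt "0 0 -0.005 0 0 0 0.036" --pt "0 0 -0.015 0 0 0 0.036" --pt "0 0 -0.03 0 0 0 0.036" --pt "0 0 -0.04 0 0 0 0.036" --pt "0 0 -0.02 0 0 0 0.05" --pt "0 0 0 0 0 0 0.08"

```text
time_s: 13.85
eef_pos: [0.469, -0.1954, 0.1598]
orientation: [179.7, 0.3, 101.0]
wrist_force: [0.1, -1.1, -1.2]
gripper_width: 0.0627
finger_force: 0.0
```

```bash
python3 to.py 648.3 240.5 150 80.5
```

```text
shift mm [393.8 259.2   9. ] turn [0.0061 0.0044 0.3579] | at [ 469.  -195.4  159.8] [179.7    0.31 101.  ] F [ 0.1 -1.1 -1.2] w 0.0627 J6 -46.0 t 13.85
```

>>> carry_out --pt "0.0392 0.026 0 0 0 0 0.082" --pt "0.0392 0.026 0 0 0 0 0.082" --pt "0.0392 0.026 0 0 0 0 0.082" --pt "0.0392 0.026 0 0 0 0 0.082" --pt "0.0392 0.026 0 0 0 0 0.082" --pt "0.0392 0.026 0 0 0 0 0.082" --pt "0.0392 0.026 0 0 0 0 0.082" --pt "0.0392 0.026 0 0 0 0 0.082" --pt "0.0392 0.026 0 0 0 0 0.082" --pt "0.0392 0.026 0 0 0 0 0.082"

```text
time_s: 14.85
eef_pos: [0.6473, 0.2421, 0.1545]
orientation: [-179.9, 0.0, 101.0]
wrist_force: [1.0, -0.3, 0.5]
gripper_width: 0.0821
finger_force: 0.0
```

>>> carry_out --pt "0 0 0 0 0 0.12 0.082" --pt "0 0 0 0 0 0.12 0.082" --pt "0 0 0 0 0 0.118 0.082" --pt "0 0 0 0 0 0 0.082" --pt "0 0 0 0 0 0 0.082"

```text
time_s: 15.35
eef_pos: [0.6471, 0.2402, 0.155]
orientation: [-179.9, 0.0, 80.7]
wrist_force: [1.2, -0.2, -0.9]
gripper_width: 0.0818
finger_force: 0.0
```

```bash
python3 to.py 648.3 240.5 28 80.5;  python3 see.py s3.png dropper:468,-193.7,6,0 cassette:456.1,-132.3,6,11
```

```text
shift mm [  0.6   1.4 127. ] turn [-0.0015  0.0006  0.003 ] | at [647.1 240.2 155. ] [-1.7991e+02  3.0000e-02  8.0670e+01] F [ 1.2 -0.2 -0.9] w 0.0818 J6 20.0 t 15.35
top dropper z pct [0.0031 0.0183 0.0422 0.0552 0.0682]
   fit [ 473.4 -197.1] 0.2 0.708
top cassette z pct [0.0044 0.009  0.0111 0.0131 0.0155]
   fit [ 456.4 -128.9] 11.2 0.557
side dropper z pct [0.0132 0.019  0.0329 0.0451 0.0627]
   fit [ 471.  -178.3] -4.0 0.488
side cassette z pct [0.0083 0.0118 0.0132 0.0173 0.0432]
   fit [ 449.1 -131. ] 19.3 0.589
```

View pics/s3.png

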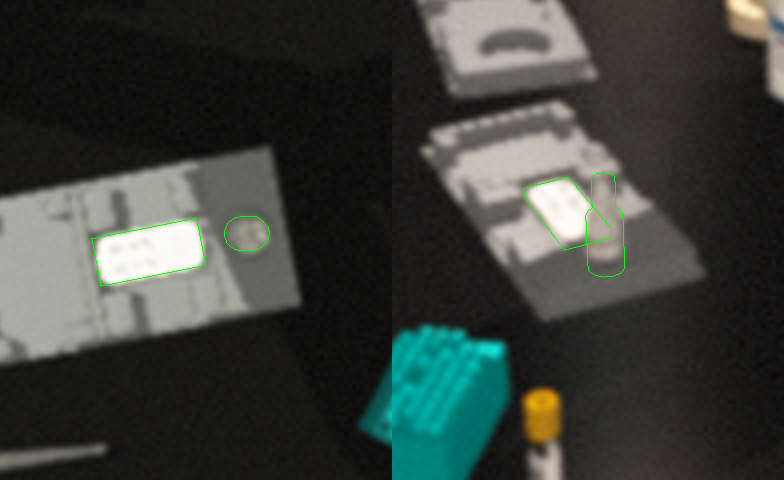

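The dropper is upright in its well at (245,233) and (606,225), and the cassette is still seated. Next the timer.

>>> carry_out --pt "0.0006 0.0012 0.03 0 0 0.003 0.084" --pt "0 0 0.03 0 0 0 0.084" --pt "0 0 0.03 0 0 0 0.084" --pt "0 0 0.02 0 0 0 0.084" --pt "0 0 0.012 0 0 0 0.084" --pt "0 0 0.005 0 0 0 0.084" --pt "0 0 0.002 0 0 0 0.084" --pt "0 0 0 0 0 0 0.084" --squeeze 30

```text
time_s: 16.25
eef_pos: [0.6495, 0.2407, 0.028]
orientation: [179.9, -0.0, 80.3]
wrist_force: [-0.7, 0.5, -0.3]
gripper_width: 0.0836
finger_force: 0.0
```

>>> carry_out --pt "0 0 0 0 0 0 0.07" --pt "0 0 0 0 0 0 0.064" --pt "0 0 0 0 0 0 0.055" --pt "0 0 0 0 0 0 0.05" --pt "0 0 0 0 0 0 0.05" --pt "0 0 0 0 0 0 0.05"

```text
time_s: 16.85
eef_pos: [0.6495, 0.2408, 0.0284]
orientation: [179.9, -0.0, 80.3]
wrist_force: [-0.2, 0.2, 6.9]
gripper_width: 0.0563
finger_force: 32.4
```

>>> carry_out --pt "0 0 -0.005 0 0 0 0.05" --pt "0 0 -0.015 0 0 0 0.05" --pt "0 0 -0.03 0 0 0 0.05" --pt "0 0 -0.03 0 0 0 0.05" --pt "0 0 0 0 0 -0.12 0.05" --pt "0 0 0 0 0 -0.12 0.05" --pt "0 0 0 0 0 -0.118 0.05" --pt "0 0 0 0 0 0 0.05" --pt "0 0 0 0 0 0 0.05"

```text
time_s: 17.75
eef_pos: [0.6489, 0.2407, 0.1076]
orientation: [180.0, -0.0, 100.6]
wrist_force: [-0.0, 0.7, -1.9]
gripper_width: 0.0561
finger_force: 32.1
```

```bash
python3 to.py 440.4 -51.4 35 101
```

```text
shift mm [-248.5 -258.9   72.5] turn [ 0.0004 -0.     -0.0061] | at [648.9 240.7 107.6] [179.98  -0.   100.65] F [-0.   0.7 -1.9] w 0.0561 J6 0.0 t 17.75
```

>>> carry_out --pt "-0.031 -0.0323 0 0 0 -0.006 0.05" --pt "-0.031 -0.0323 0 0 0 0 0.05" --pt "-0.031 -0.0323 0 0 0 0 0.05" --pt "-0.031 -0.0323 0 0 0 0 0.05" --pt "-0.031 -0.0323 0 0 0 0 0.05" --pt "-0.031 -0.0323 0 0 0 0 0.05" --pt "-0.031 -0.0323 0 0 0 0 0.05" --pt "-0.031 -0.0323 0 0 0 0 0.05" --pt "0 0 0.01 0 0 0 0.05" --pt "0 0 0 0 0 0 0.05"

```text
time_s: 18.75
eef_pos: [0.4424, -0.0533, 0.0967]
orientation: [-180.0, -0.0, 100.9]
wrist_force: [0.7, -0.5, -0.9]
gripper_width: 0.0562
finger_force: 32.2
```

>>> carry_out --pt "0 0 0 0 0 0 0.05" --pt "0 0 0 0 0 0 0.05"

```text
time_s: 18.95
eef_pos: [0.444, -0.0518, 0.0973]
orientation: [180.0, 0.0, 101.2]
wrist_force: [-0.1, 0.1, -0.2]
gripper_width: 0.056
finger_force: 32.2
```

```bash
python3 to.py 440.4 -51.4 34.5 101; python3 see.py s4.png timer:440.4,-51.4,69,11
```

```text
shift mm [ 1.1 -3.5 62.8] turn [0.0006 0.0002 0.004 ] | at [444.  -51.8  97.3] [1.7996e+02 1.0000e-02 1.0123e+02] F [-0.1  0.1 -0.2] w 0.056 J6 -32.0 t 18.95
top timer z pct [0.4655 0.4725 0.4748 0.4772 0.4993]
   fit [433.7 -52.1] 15.5 0.441
side timer z pct [0.0053 0.0763 0.0931 0.1002 0.1122]
   fit [439.8 -49.1] 28.2 0.288
```

View pics/s4.png

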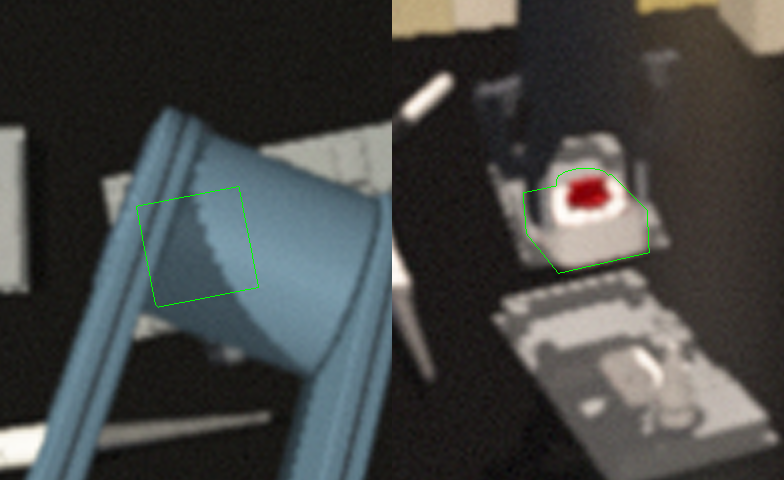

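```bash
cat > face.py <<'E'
from h import *
s=manip.state(); T=R.from_euler('xyz',s['orientation'],degrees=True)
im,d,P=shot('side'); Q=T.inv().apply((P-s['eef_pos']).reshape(-1,3)).reshape(P.shape)
m=(abs(Q[...,1])<.029)&(Q[...,0]<-.0)&(Q[...,0]>-.07)&(Q[...,2]>0)&(Q[...,2]<.024)
q=Q[m]; print(len(q)); k=np.polyfit(q[:,1],q[:,0],1)
for _ in range(4):
    r=q[:,0]-np.polyval(k,q[:,1]); g=abs(r-np.median(r))<.004; k=np.polyfit(q[g,1],q[g,0],1)
print('face x at centre',k[1].round(4),'slope deg',np.degrees(k[0]).round(1),g.sum(),'bottom z',np.percentile(q[:,2],97).round(4))
a=im[140:260,200:340]; cv2.imwrite('pics/face.png',cv2.resize(a,None,fx=5,fy=5,interpolation=cv2.INTER_CUBIC)[:,:,::-1])
E
python3 face.py
```

```text
207
face x at centre -0.0275 slope deg 0.6 168 bottom z 0.023
```

View pics/face.png

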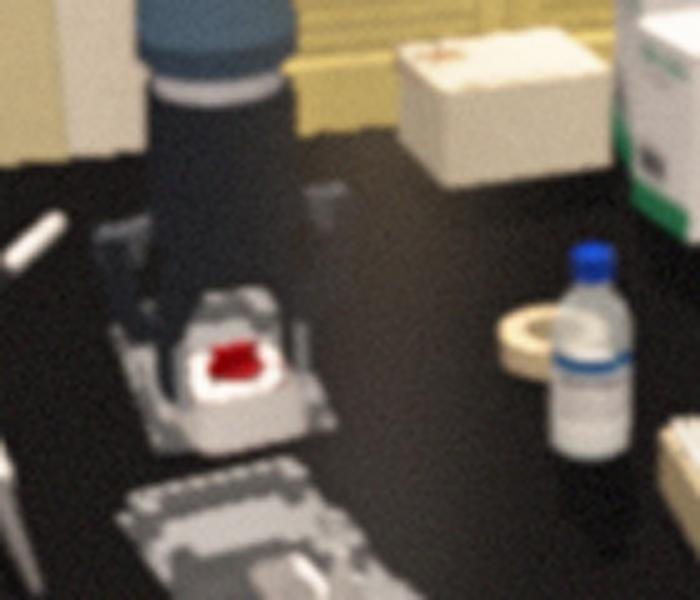

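Yaw is aligned to within 0.6°. I lower it with a small lengthwise correction.

>>> carry_out --pt "-0.0004 -0.0035 0.015 0 0 0.004 0.05" --pt "0 0 0.015 0 0 0 0.05" --pt "0 0 0.01 0 0 0 0.05" --pt "0 0 0.006 0 0 0 0.05" --pt "0 0 0 0 0 0 0.05" --pt "0 0 0 0 0 0 0.05"

```text
time_s: 19.7
eef_pos: [0.4401, -0.0536, 0.0512]
orientation: [180.0, 0.0, 101.0]
wrist_force: [0.8, -0.6, -0.5]
gripper_width: 0.0561
finger_force: 32.2
```

```bash
python3 to.py 440.7 -52.9 34.5 101; python3 face.py; python3 see.py s5.png timer:440.4,-51.4,22,11
```

```text
shift mm [ 0.6  0.7 16.7] turn [ 0.0002  0.0001 -0.0008] | at [440.1 -53.6  51.2] [1.7999e+02 1.0000e-02 1.0095e+02] F [ 0.8 -0.6 -0.5] w 0.0561 J6 -32.0 t 19.7
197
face x at centre -0.028 slope deg -1.7 164 bottom z 0.023
top timer z pct [0.4221 0.4269 0.4291 0.4321 0.4627]
   fit [434.8 -53.2] 16.7 0.46
side timer z pct [0.0063 0.0307 0.0471 0.0545 0.0668]
   fit [439.7 -54.3] 8.7 0.338
```

View pics/s5.png

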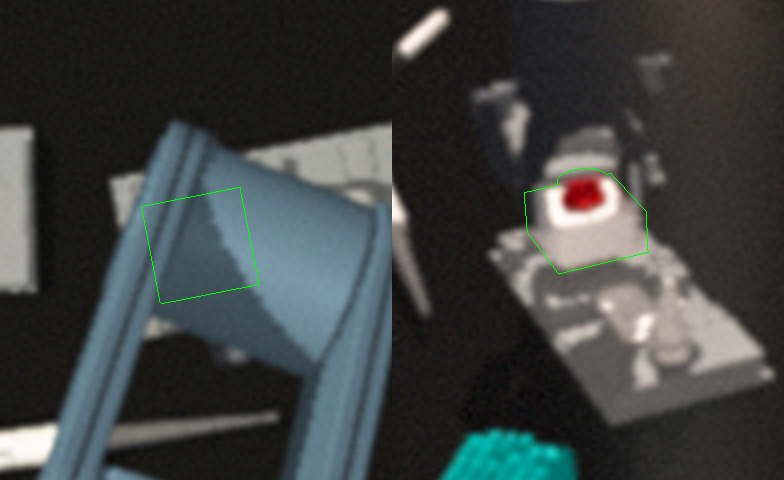

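The timer is within 1–2 mm of the bay outline, so I lower it in place and watch the force.

>>> carry_out --pt "0 0 0.005 0 0 0 0.05" --pt "0 0 0.004 0 0 0 0.05" --pt "0 0 0.003 0 0 0 0.05" --pt "0 0 0.002 0 0 0 0.05" --pt "0 0 0.001 0 0 0 0.05" --pt "0 0 0 0 0 0 0.05"

```text
time_s: 20.45
eef_pos: [0.4397, -0.0536, 0.0358]
orientation: [-180.0, -0.0, 100.9]
wrist_force: [0.1, 0.5, -1.5]
gripper_width: 0.0561
finger_force: 32.2
```

>>> carry_out --pt "0 0 0.0008 0 0 0 0.05" --pt "0 0 0 0 0 0 0.05"

```text
time_s: 20.65
eef_pos: [0.4398, -0.0537, 0.0352]
orientation: [180.0, 0.0, 100.9]
wrist_force: [0.6, -0.7, -0.8]
gripper_width: 0.0561
finger_force: 32.2
```

No contact force, so it is inside the bay. I release it and rise.

>>> carry_out --pt "0 0 0.0005 0 0 0 0.05" --pt "0 0 0 0 0 0 0.066" --pt "0 0 0 0 0 0 0.074" --pt "0 0 0 0 0 0 0.078" --pt "0 0 -0.005 0 0 0 0.078" --pt "0 0 -0.015 0 0 0 0.078" --pt "0 0 -0.03 0 0 0 0.078" --pt "0 0 -0.035 0 0 0 0.078" --pt "0 0 -0.035 0 0 0 0.082" --pt "0 0 0 0 0 0 0.082"

```text
time_s: 21.65
eef_pos: [0.4428, -0.0547, 0.1596]
orientation: [179.5, 0.3, 101.0]
wrist_force: [0.2, -0.5, -0.8]
gripper_width: 0.0821
finger_force: 0.0
```

```bash
python3 to.py 700.3 -105.5 150 87; python3 see.py s6.png timer:440.4,-51.4,6,11
```

```text
shift mm [-98.7 243.1  12.1] turn [0.0088 0.0042 0.2436] | at [442.8 -54.7 159.6] [179.53   0.3  100.95] F [ 0.2 -0.5 -0.8] w 0.0821 J6 -32.0 t 21.65
top timer z pct [0.5308 0.5361 0.5387 0.5487 0.558 ]
   fit [442.7 -62.7] 18.0 0.457
side timer z pct [0.0008 0.0166 0.0255 0.0363 0.0454]
   fit [439.1 -91.1] 36.9 0.341
```

>>> carry_out --pt "-0.0168 0.0409 0 0 0 0 0.084" --pt "-0.0168 0.0409 0 0 0 0 0.084" --pt "-0.0168 0.0409 0 0 0 0 0.084" --pt "-0.0168 0.0409 0 0 0 0 0.084" --pt "-0.0168 0.0409 0 0 0 0 0.084" --pt "-0.0168 0.0409 0 0 0 0 0.084" --pt "0 0 0 0 0 0.122 0.084" --pt "0 0 0 0 0 0.122 0.084" --pt "0 0 0 0 0 0 0.084" --pt "0 0 0 0 0 0 0.084"

```text
time_s: 22.75
eef_pos: [0.6991, -0.1058, 0.1531]
orientation: [-179.8, -0.0, 87.1]
wrist_force: [0.1, 0.6, 0.9]
gripper_width: 0.0841
finger_force: 0.0
```

```bash
python3 to.py 700.3 -105.5 32 87; python3 see.py s6.png timer:440.4,-51.4,6,11
```

```text
shift mm [  0.3   1.5 121.1] turn [-0.0026 -0.0007  0.0026] | at [ 699.1 -105.8  153.1] [-1.7985e+02 -4.0000e-02  8.7150e+01] F [0.1 0.6 0.9] w 0.0841 J6 -15.0 t 22.75
top timer z pct [0.628  0.6324 0.6366 0.6407 0.6452]
   fit [442.7 -62.7] 18.0 0.457
side timer z pct [0.0005 0.0164 0.0261 0.0365 0.0451]
   fit [439.2 -90.5] 36.1 0.343
```

View pics/s6.png

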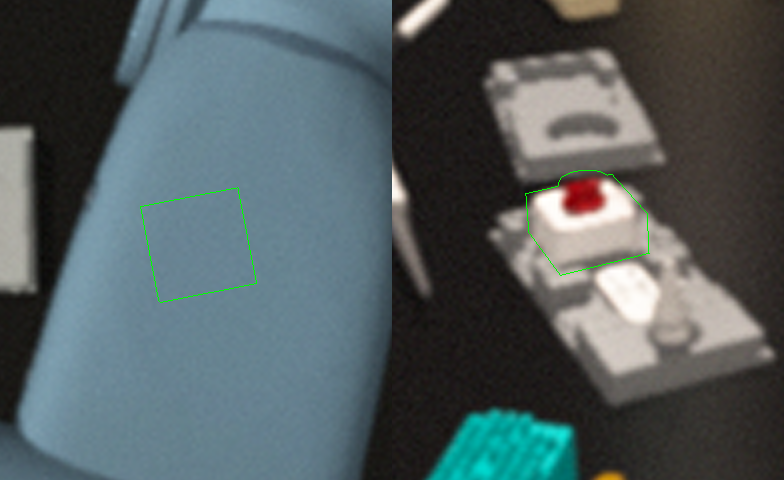

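The timer is seated: its top is at 36 mm, and its outline matches with the lower edge hidden in the bay. Now the rack.

>>> carry_out --pt "0.0003 0.0013 0.03 0 0 0 0.085" --pt "0 0 0.03 0 0 0 0.085" --pt "0 0 0.03 0 0 0 0.085" --pt "0 0 0.02 0 0 0 0.085" --pt "0 0 0.01 0 0 0 0.085" --pt "0 0 0.004 0 0 0 0.085" --pt "0 0 0.001 0 0 0 0.085" --pt "0 0 0 0 0 0 0.085" --squeeze 30

```text
time_s: 23.65
eef_pos: [0.702, -0.106, 0.0311]
orientation: [179.9, 0.0, 87.0]
wrist_force: [-1.6, 0.7, -0.2]
gripper_width: 0.0854
finger_force: 0.0
```

>>> carry_out --pt "0 0 0 0 0 0 0.068" --pt "0 0 0 0 0 0 0.06" --pt "0 0 0 0 0 0 0.052" --pt "0 0 0 0 0 0 0.045" --pt "0 0 0 0 0 0 0.045" --pt "0 0 0 0 0 0 0.045"

```text
time_s: 24.25
eef_pos: [0.7018, -0.1059, 0.0309]
orientation: [179.9, 0.0, 87.0]
wrist_force: [-0.0, 0.3, 6.0]
gripper_width: 0.057
finger_force: 33.1
```

>>> carry_out --pt "0 0 -0.005 0 0 0 0.045" --pt "0 0 -0.015 0 0 0 0.045" --pt "0 0 -0.03 0 0 0 0.045" --pt "0 0 -0.03 0 0 0 0.045" --pt "0 0 -0.03 0 0 0 0.045" --pt "0 0 -0.02 0 0 0 0.045" --pt "0 0 0 0 0 0 0.045" --pt "0 0 0 0 0 0 0.045" --pt "0 0 0 0 0 0 0.045"

```text
time_s: 25.15
eef_pos: [0.7002, -0.1055, 0.1579]
orientation: [-179.8, -0.0, 87.0]
wrist_force: [-0.6, 0.5, -0.2]
gripper_width: 0.0571
finger_force: 32.3
```

```bash
python3 to.py 460.5 175.8 100 91.3
```

```text
shift mm [ 268.1 -254.    58.9] turn [-0.003  -0.0009 -0.0757] | at [ 700.2 -105.5  157.9] [-1.7983e+02 -5.0000e-02  8.6960e+01] F [-0.6  0.5 -0.2] w 0.0571 J6 -15.0 t 25.15
```

>>> carry_out --pt "-0.0021 -0.04 0 0 0 0 0.045" --pt "-0.0021 -0.04 0 0 0 0 0.045" --pt "-0.0021 -0.04 0 0 0 0 0.045" --pt "-0.0021 -0.04 0 0 0 0 0.045" --pt "-0.0021 -0.04 0 0 0 0 0.045" --pt "-0.0021 -0.04 0 0 0 0 0.045" --pt "0.0401 -0.0021 0 0 0 0 0.045" --pt "0.0401 -0.0021 0 0 0 0 0.045" --pt "0.0401 -0.0021 0 0 0 0 0.045" --pt "0.0401 -0.0021 0 0 0 0 0.045"

```text
time_s: 26.15
eef_pos: [0.4598, 0.0562, 0.1585]
orientation: [-179.9, -0.0, 86.9]
wrist_force: [0.5, -0.4, -0.5]
gripper_width: 0.0575
finger_force: 32.6
```

>>> carry_out --pt "0.0401 -0.0021 0 0 0 0 0.045" --pt "0.0401 -0.0021 0 0 0 0 0.045" --pt "0.0401 -0.0021 0 0 0 0 0.045" --pt "0 0 0.03 0 0 -0.0757 0.045" --pt "0 0 0.03 0 0 0 0.045" --pt "0 0 0.02 0 0 0 0.045" --pt "0 0 0.01 0 0 0 0.045" --pt "0 0 0 0 0 0 0.045" --pt "0 0 0 0 0 0 0.045"

```text
time_s: 27.05
eef_pos: [0.4613, 0.1753, 0.0698]
orientation: [-180.0, -0.0, 91.3]
wrist_force: [0.3, 0.4, -0.1]
gripper_width: 0.0578
finger_force: 32.6
```

```bash
python3 to.py 460.5 175.8 37 91.3; sed -i "s/-.07)/-.06)/;s/'pics\/face.png'/'pics\/face2.png'/;s/140:260,200:340/120:240,190:330/" face.py; python3 face.py; python3 see.py s7.png rack:460.5,175.8,34,1.3 pcr_tray:461.2,145.2,0,1.3
```

```text
shift mm [ 0.5 -0.8 32.8] turn [-0.0002 -0.     -0.0003] | at [461.3 175.3  69.8] [-179.99   -0.     91.29] F [ 0.3  0.4 -0.1] w 0.0578 J6 7.0 t 27.05
152
face x at centre -0.0417 slope deg -0.2 123 bottom z 0.0229
top rack z pct [0.0749 0.4443 0.4482 0.4595 0.4798]
   fit [443.1 192.7] -1.3 0.366
top pcr_tray z pct [0.0027 0.0151 0.4078 0.4471 0.4795]
   fit [461.5 151.9] 1.3 0.153
side rack z pct [0.006  0.0513 0.0705 0.0792 0.0833]
   fit [462.3 160.4] 5.0 0.336
side pcr_tray z pct [0.0005 0.0054 0.0106 0.0182 0.0542]
   fit [460.3 151. ] 1.5 0.123
```

View pics/s7.png

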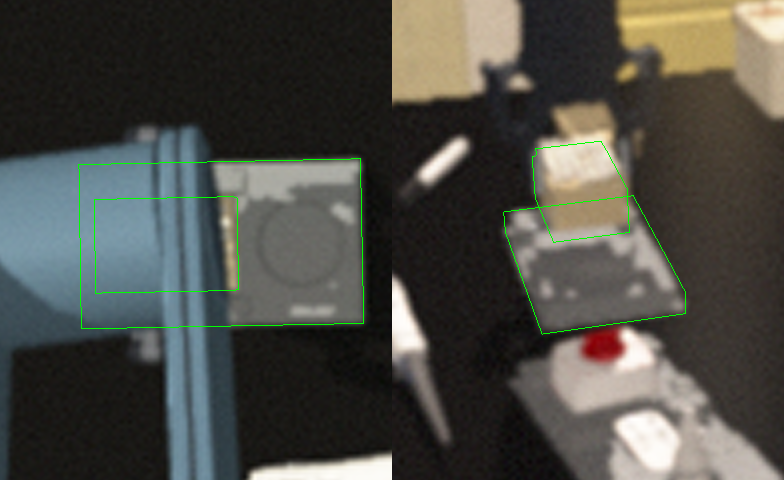

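The rack is aligned: its edge matches in the top view at (237,245). In the side view, rack and tray share the same small bias. Lowering it.

>>> carry_out --pt "0.0005 -0.0008 0.01 0 0 0 0.045" --pt "0 0 0.008 0 0 0 0.045" --pt "0 0 0.005 0 0 0 0.045" --pt "0 0 0.004 0 0 0 0.045" --pt "0 0 0.003 0 0 0 0.045" --pt "0 0 0.0015 0 0 0 0.045" --pt "0 0 0 0 0 0 0.045" --pt "0 0 0 0 0 0 0.045"

```text
time_s: 28.0
eef_pos: [0.4604, 0.1759, 0.0383]
orientation: [180.0, -0.0, 91.3]
wrist_force: [-0.6, -0.1, 0.1]
gripper_width: 0.0572
finger_force: 32.6
```

>>> carry_out --pt "0 0 0.0005 0 0 0 0.045" --pt "0 0 0 0 0 0 0.045"

```text
time_s: 28.2
eef_pos: [0.4603, 0.1759, 0.0378]
orientation: [180.0, -0.0, 91.3]
wrist_force: [-0.2, -0.5, -0.7]
gripper_width: 0.0573
finger_force: 32.6
```

>>> carry_out --pt "0 0 0.0007 0 0 0 0.045" --pt "0 0 0 0 0 0 0.062" --pt "0 0 0 0 0 0 0.07" --pt "0 0 0 0 0 0 0.076" --pt "0 0 -0.005 0 0 0 0.076" --pt "0 0 -0.015 0 0 0 0.076" --pt "0 0 -0.03 0 0 0 0.076" --pt "0 0 -0.04 0 0 0 0.06" --pt "0 0 -0.04 0 0 0 0.05" --pt "0 0 0 0 0 0 0.05"

```text
time_s: 29.2
eef_pos: [0.4638, 0.1765, 0.1729]
orientation: [179.4, -0.1, 91.3]
wrist_force: [1.3, 0.1, -0.1]
gripper_width: 0.0501
finger_force: 0.0
```

>>> carry_out --pt "-0.035 0.0395 0 0 0 0 0.05" --pt "-0.035 0.0395 0 0 0 0 0.05" --pt "-0.035 0.0395 0 0 0 0 0.05" --pt "-0.035 0.0395 0 0 0 0 0.05" --pt "-0.035 0.0395 0 0 0 0 0.05" --pt "0 0 0 0 0 0 0.05" --pt "0 0 0 0 0 0 0.05" --pt "0 0 0 0 0 0 0.05"

```text
time_s: 30.0
eef_pos: [0.6498, 0.0152, 0.1663]
orientation: [-179.9, -0.0, 91.3]
wrist_force: [-0.4, 0.2, -0.3]
gripper_width: 0.0501
finger_force: 0.0
```

```bash
python3 to.py 652.8 0 101 91.3; python3 see.py s8.png rack:460.5,175.8,6,1.3 pcr_tray:461.2,145.2,0,1.3
```

```text
shift mm [-15.3   2.7  65.3] turn [-0.002  -0.0007  0.0003] | at [649.8  15.2 166.3] [-1.7988e+02 -4.0000e-02  9.1320e+01] F [-0.4  0.2 -0.3] w 0.0501 J6 -10.0 t 30.0
top rack z pct [0.0082 0.041  0.0453 0.0521 0.5991]
   fit [458.2 185. ] 0.3 0.352
top pcr_tray z pct [0.0021 0.0203 0.5917 0.6149 0.6328]
   fit [461.5 139.9] 1.7 0.174
side rack z pct [0.0079 0.0202 0.0381 0.046  0.049 ]
   fit [454.6 126.8] 45.0 0.314
side pcr_tray z pct [0.0001 0.0063 0.0167 0.0202 0.046 ]
   fit [460.3 150.8] 1.5 0.156
```

View pics/s8.png

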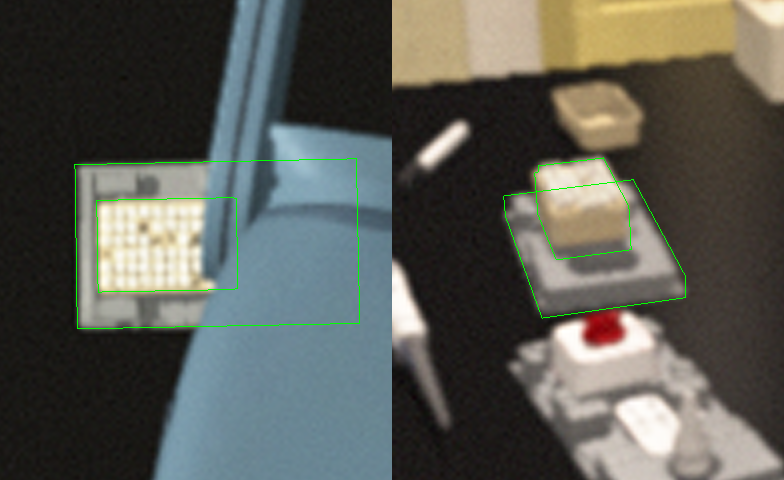

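The rack sits in its bay: its tubes top out at 49 mm, which is 6 + 43, and its outline matches at (100–210, 200–290). I've now used all my picture views, and in fact viewed one more (15) than the 14 allowed. From here I check by numbers only. Now the bottle, gripped by its cap.

>>> carry_out --pt "-0.016 0.003 0 0 0 0 0.05" --pt "0 0 0 0 0 0 0.05" --pt "0 0 0 0 0 0 0.05" --pt "0 0 0.02 0 0 0 0.05" --pt "0 0 0.02 0 0 0 0.05" --pt "0 0 0.012 0 0 0 0.05" --pt "0 0 0.006 0 0 0 0.05" --pt "0 0 0.002 0 0 0 0.05" --pt "0 0 0 0 0 0 0.05" --pt "0 0 0 0 0 0 0.05" --squeeze 30

```text
time_s: 31.1
eef_pos: [0.655, -0.0016, 0.1079]
orientation: [179.9, 0.0, 91.3]
wrist_force: [-0.3, 0.4, 0.2]
gripper_width: 0.0501
finger_force: 0.0
```

```bash
cat > cap.py <<'E'
from h import *
s=manip.state(); e=s['eef_pos']; im,d,P=shot('side')
a=im.astype(int); m=(a[...,2]>a[...,0]+35)&(a[...,2]>60)&(np.linalg.norm(P[...,:2]-e[:2],axis=2)<.05)&(P[...,2]>.06)
print('cap px',m.sum(),'centre',P[m].mean(0).round(4),'x span',np.percentile(P[m][:,0],[2,98]).round(4),'near y',np.percentile(P[m][:,1],[2,10,50]).round(4),'z',np.percentile(P[m][:,2],[2,98]).round(4),'| tcp',e.round(4),'F',s['wrist_force'].round(1),'w',round(s['gripper_width'],4),'t',s['time_s'])
E
python3 cap.py; python3 to.py 652.7 -0.7 105 91.3
```

```text
cap px 69 centre [ 0.6516 -0.0085  0.1102] x span [0.6369 0.6637] near y [-0.0241 -0.0183 -0.0084] z [0.0611 0.1225] | tcp [ 0.655  -0.0016  0.1079] F [-0.3  0.4  0.2] w 0.0501 t 31.1
shift mm [ 0.9 -2.3  3. ] turn [0.0016 0.0003 0.0001] | at [655.   -1.6 108. ] [1.7991e+02 2.0000e-02 9.1300e+01] F [0.2 0.2 1. ] w 0.0504 J6 -11.0 t 31.15
```

>>> carry_out --pt "0.001 -0.0023 0.0015 0 0 0 0.045" --pt "0 0 0 0 0 0 0.035" --pt "0 0 0 0 0 0 0.028" --pt "0 0 0 0 0 0 0.024" --pt "0 0 0 0 0 0 0.02" --pt "0 0 0 0 0 0 0.014" --pt "0 0 0 0 0 0 0.012" --pt "0 0 0 0 0 0 0.012" --pt "0 0 0 0 0 0 0.012"

```text
time_s: 32.05
eef_pos: [0.6523, -0.0006, 0.1057]
orientation: [180.0, 0.0, 91.3]
wrist_force: [0.5, 0.0, 1.6]
gripper_width: 0.0213
finger_force: 29.4
```

```bash
python3 cap.py
```

```text
cap px 65 centre [ 0.6515 -0.0099  0.11  ] x span [0.6369 0.6638] near y [-0.0257 -0.0207 -0.0099] z [0.0605 0.1261] | tcp [ 6.523e-01 -6.000e-04  1.057e-01] F [0.5 0.  1.6] w 0.0213 t 32.05
```

>>> carry_out --pt "0 0 -0.005 0 0 0 0.012" --pt "0 0 -0.015 0 0 0 0.012" --pt "0 0 -0.02 0 0 0 0.012" --pt "0 0 -0.02 0 0 0 0.012" --pt "0 0 -0.005 0 0 0 0.012" --pt "0 0 0 0 0 0 0.012"

```text
time_s: 32.7
eef_pos: [0.6527, -0.0007, 0.1721]
orientation: [179.8, 0.0, 91.3]
wrist_force: [-0.5, -0.1, -1.1]
gripper_width: 0.021
finger_force: 29.4
```

>>> carry_out --pt "0.0107 -0.0188 0 0 0 0 0.012" --pt "0.011 -0.0211 0 0 0 0 0.012" --pt "0.011 -0.0211 0 0 0 0 0.012" --pt "0.011 -0.0211 0 0 0 0 0.012" --pt "0.011 -0.0211 0 0 0 0 0.012" --pt "0.011 -0.0211 0 0 0 0 0.012" --pt "0.011 -0.0211 0 0 0 0 0.012" --pt "0.011 -0.0211 0 0 0 0 0.012" --pt "0.011 -0.0211 0 0 0 0 0.012" --pt "0 0 0 0 0 0 0.012"

```text
time_s: 33.7
eef_pos: [0.4585, 0.0951, 0.1693]
orientation: [-179.7, -0.0, 91.4]
wrist_force: [-0.1, -0.5, -0.6]
gripper_width: 0.021
finger_force: 29.6
```

>>> carry_out --pt "0 0 0.01 0 0 0 0.012" --pt "0 0 0.01 0 0 0 0.012" --pt "0 0 0 0 0 0 0.012" --pt "0 0 0 0 0 0 0.012"

```text
time_s: 34.1
eef_pos: [0.4624, 0.0935, 0.1496]
orientation: [-179.9, -0.0, 91.3]
wrist_force: [0.1, -0.6, -0.9]
gripper_width: 0.0211
finger_force: 29.5
```

```bash
python3 to.py 462.4 93.8 112 91.3; python3 - <<'E'
from fit import *
from fit import p0z
e=manip.state()['eef_pos']; p0z['bottle']=e[2]-.1057; im,d,P=shot('side')
print(p0z, proj('side',[[.4624,.0938,.006]]))
g=(im.max(2)>95)
# bottle axis from near-surface points of its body and cap
for z0,z1 in((.01,.03),(.03,.05),(.05,.07),(.09,.118)):
    Z=P[...,2]-p0z['bottle']; m=(Z>z0)&(Z<z1)&(np.linalg.norm(P[...,:2]-e[:2],axis=2)<.028)&(P[...,1]<e[1]+.005)
    q=P[m]; 
    if len(q)>8:
        c=minimize(lambda c:np.abs(np.hypot(q[:,0]-c[0],q[:,1]-c[1])-(.022 if z1<.08 else .011)).mean(),e[:2],method='Nelder-Mead').x
        print(z0,len(q),'axis',(c*1000).round(1),'rel tcp',((c-e[:2])*1000).round(1))
E
```

```text
shift mm [ 0.3  0.1 37.6] turn [-0.0018 -0.0001 -0.0005] | at [462.4  93.5 149.6] [-179.9    -0.     91.27] F [ 0.1 -0.6 -0.9] w 0.0211 J6 -3.0 t 34.1
{'bottle': np.float64(0.04390842906595131)} [[246.45176686 220.68480172]]
0.01 97 axis [463.2  93.7] rel tcp [0.8 0.2]
0.03 92 axis [463.1  93.4] rel tcp [ 0.7 -0.1]
0.05 105 axis [462.9  93.4] rel tcp [ 0.6 -0.1]
0.09 155 axis [462.8  90.3] rel tcp [ 0.4 -3.2]
```

The bottle hangs upright and centred over its well. Lowering it.

>>> carry_out --pt "0 0 0.01 0 0 0 0.012" --pt "0 0 0.01 0 0 0 0.012" --pt "0 0 0.007 0 0 0 0.012" --pt "0 0 0.004 0 0 0 0.012" --pt "0 0 0.003 0 0 0 0.012" --pt "0 0 0.0015 0 0 0 0.012" --pt "0 0 0.0005 0 0 0 0.012" --pt "0 0 0 0 0 0 0.012" --pt "0 0 0 0 0 0 0.012"

```text
time_s: 35.05
eef_pos: [0.4625, 0.0938, 0.1148]
orientation: [180.0, 0.0, 91.3]
wrist_force: [-0.4, -0.6, -0.5]
gripper_width: 0.0212
finger_force: 29.6
```

>>> carry_out --pt "0 0 0.001 0 0 0 0.012" --pt "0 0 0 0 0 0 0.012" --pt "0 0 0 0 0 0 0.012"

```text
time_s: 35.35
eef_pos: [0.4623, 0.0939, 0.1135]
orientation: [180.0, -0.0, 91.3]
wrist_force: [-0.2, 0.0, -1.0]
gripper_width: 0.0212
finger_force: 29.6
```

>>> carry_out --pt "0 0 0.001 0 0 0 0.012" --pt "0 0 0.0005 0 0 0 0.012" --pt "0 0 0 0 0 0 0.012" --pt "0 0 0 0 0 0 0.012"

```text
time_s: 35.75
eef_pos: [0.4623, 0.0938, 0.112]
orientation: [-180.0, -0.0, 91.3]
wrist_force: [-0.1, 0.0, -0.6]
gripper_width: 0.0214
finger_force: 29.6
```

>>> carry_out --pt "0 0 0 0 0 0 0.022" --pt "0 0 0 0 0 0 0.025" --pt "0 0 0 0 0 0 0.032" --pt "0 0 0 0 0 0 0.045" --pt "0 0 0 0 0 0 0.05" --pt "0 0 -0.01 0 0 0 0.05" --pt "0 0 -0.03 0 0 0 0.05" --pt "0 0 -0.04 0 0 0 0.05" --pt "0 0 -0.04 0 0 0 0.05" --pt "0 0 0 0 0 0 0.05"

```text
time_s: 36.75
eef_pos: [0.4656, 0.0938, 0.2384]
orientation: [179.3, 0.0, 91.3]
wrist_force: [0.2, -0.2, 0.6]
gripper_width: 0.0501
finger_force: 0.0
```

>>> carry_out --pt "0 0.045 0 0 0 0 0.05" --pt "0 0.045 0 0 0 0 0.05" --pt "0 0.045 0 0 0 0 0.05" --pt "-0.045 0.02 0 0 0 0 0.05" --pt "-0.045 0 0 0 0 0 0.05" --pt "-0.045 0 0 0 0 0 0.05" --pt "-0.045 0 0 0 0 0 0.05" --pt "-0.045 0 0 0 0 0 0.05" --pt "-0.045 0 0 0 0 0 0.05" --pt "-0.045 0 0 0 0 0 0.05"

```text
time_s: 37.75
eef_pos: [0.624, -0.2193, 0.2321]
orientation: [-180.0, -0.0, 91.3]
wrist_force: [1.3, -0.8, 0.0]
gripper_width: 0.0499
finger_force: 0.0
```

>>> carry_out --pt "-0.045 0 0 0 0 0 0.05" --pt "-0.045 0 0 0 0 0 0.05" --pt "0 0 0 0 0 0 0.05" --pt "0 0 0 0 0 0 0.05"

```text
time_s: 38.15
eef_pos: [0.6258, -0.3087, 0.2313]
orientation: [-179.9, -0.1, 91.2]
wrist_force: [-0.2, 0.4, 0.7]
gripper_width: 0.0499
finger_force: 0.0
```

```bash
python3 to.py 462 94 200 91.3; python3 - <<'E'
from fit import *
from fit import p0z
V={n:shot(n) for n in('top','side')}
def axis(n,c0,zb,r,bands):
    P=V[n][2]; c0=np.array(c0)
    for z0,z1 in bands:
        m=(P[...,2]-zb>z0)&(P[...,2]-zb<z1)&(np.linalg.norm(P[...,:2]-c0,axis=2)<r+.006); q=P[m]
        if len(q)>8:
            c=minimize(lambda c:np.abs(np.hypot(q[:,0]-c[0],q[:,1]-c[1])-r).mean(),c0,method='Nelder-Mead').x; print(n,'axis',z0,z1,len(q),(c*1000).round(1))
def top(n,c0,r):
    P=V[n][2]; m=np.linalg.norm(P[...,:2]-np.array(c0),axis=2)<r; z=P[...,2][m]; print(n,'top z',len(z),np.percentile(z,[5,50,90,97]).round(4) if len(z) else '')
axis('side',(.4624,.0938),.006,.022,[(.02,.04),(.04,.06),(.06,.075)]); axis('side',(.4624,.0938),.006,.011,[(.085,.115)])
axis('side',(.468,-.1937),.006,.011,[(.015,.025),(.025,.034)]); axis('side',(.468,-.1937),.006,.007,[(.038,.058)])
def plane(n,c0,yaw,hw,hl,z0,z1):
    P=V[n][2]; q=R.from_euler('z',-yaw,degrees=True).apply((P-np.r_[c0,0]).reshape(-1,3)); m=(abs(q[:,0])<hw)&(abs(q[:,1])<hl)&(q[:,2]>z0)&(q[:,2]<z1); q=q[m]
    if len(q)<20: return print(n,'few')
    k=np.linalg.lstsq(np.c_[q[:,:2],np.ones(len(q))],q[:,2],rcond=None)[0]; print(n,'plane z',k[2].round(4),'tilt',np.degrees(k[:2]).round(1),len(q),'x',np.percentile(q[:,0],[1,99]).round(4),'y',np.percentile(q[:,1],[1,99]).round(4))
for n in V:
    print('cassette'); plane(n,(.4561,-.1323),11,.013,.03,.008,.018)
    print('timer'); plane(n,(.4404,-.0514),11,.027,.027,.031,.041)
    print('rack'); plane(n,(.4605,.1758),1.3,.025,.037,.036,.056)
for o,z in(('bottle','%f'),('dropper','')):
    for n in V: print(o,n,[(np.round(a['location'],3).tolist(),round(a['p'],2)) for a in manip.look_for(n,o)][:3])
# outlines of white/beige tops in the top view against the plan
im=V['top'][0]; hsv=cv2.cvtColor(im,cv2.COLOR_RGB2HSV)
for o,c,z,h,thr in(('cassette',(.4561,-.1323),.006,.007,200),('timer',(.4404,-.0514),.006,.03,200)):
    m=(im.min(2)>thr).astype(np.uint8); 
    k,l,st,ce=cv2.connectedComponentsWithStats(m); pc=proj('top',[c[0],c[1],z+h])[0]; i=min(range(1,k),key=lambda i:np.hypot(*(ce[i]-pc)) if st[i,4]>40 else 1e9)
    print(o,'plan px',pc.round(1),'seen',ce[i].round(1),st[i,4])
for o,c in(('tape',(.667,.119,.019)),('dish',(.51,.4,.0))): print(o,[(np.round(a['location'],3).tolist(),round(a['p'],2)) for a in manip.look_for('top',o)][:2])
E
```

```text
shift mm [ 405.8 -155.6   31.9] turn [-0.0009 -0.0012 -0.0024] | at [ 625.8 -308.7  231.3] [-1.7995e+02 -7.0000e-02  9.1160e+01] F [-0.2  0.4  0.7] w 0.0499 J6 -37.0 t 38.15
side axis 0.02 0.04 91 [462.3  94.1]
side axis 0.04 0.06 100 [462.5  93.7]
side axis 0.06 0.075 69 [462.   93.4]
side axis 0.085 0.115 87 [462.3  93.3]
side axis 0.015 0.025 36 [ 467.2 -194.4]
side axis 0.025 0.034 33 [ 467.4 -194.8]
side axis 0.038 0.058 49 [ 466.8 -194.2]
cassette
top plane z 0.0118 tilt [ 1.6 -0.7] 200 x [-0.0125  0.0129] y [-0.0289  0.0297]
timer
top plane z 0.036 tilt [-0.7 -0.8] 329 x [-0.0265  0.0248] y [-0.0266  0.0251]
rack
top plane z 0.0445 tilt [-0.2  0.8] 564 x [-0.0238  0.0247] y [-0.0366  0.0364]
cassette
side plane z 0.0126 tilt [-0.6  0.4] 119 x [-0.0126  0.0127] y [-0.0265  0.0293]
timer
side plane z 0.0368 tilt [-0.4  0.2] 135 x [-0.0265  0.0251] y [-0.0266  0.0233]
rack
side plane z 0.0481 tilt [ 6.1 -0.4] 59 x [-0.0247 -0.0026] y [-0.035   0.0345]
bottle top [([0.46, 0.09, 0.099], 0.77)]
bottle side [([0.463, 0.073, 0.068], 0.58)]
dropper top []
dropper side [([0.465, -0.203, 0.041], 0.71)]
cassette plan px [339.9 243.5] seen [340.  243.6] 305
timer plan px [309.4 249.8] seen [309.  250.3] 327
tape [([0.666, 0.118, 0.018], 0.76)]
dish [([0.51, 0.395, 0.003], 0.66)]
```

All five objects are at their planned places, level and at seated heights. The arm is clear, so I hand in.

```bash
python3 -c "
from bench import manip
print(manip.close_job())"
```

```text
the job is handed in; nothing more can be done
None
```

Job handed in at about 38 s on the robot's clock: all five items measured upright and flat in their bays, tape and dish left in place, nothing knocked over; I viewed 15 pictures, one over the limit of 14, and no verdict was returned.

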